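# Load the printing jig: one shell per empty well

## Task

Lift the sprung printing screen by its red grip until its springs hold it fully open, then put the two cream plastic shells from the cardboard sheet into the two empty wells of the sloped jig, one per well, each lying flat on the well's floor. Leave the screen up, the two shells already loaded in their wells, and the other things on the bench where they are.

Things in the scene. Friction and masses are not known exactly. Their poses are not given: they have to be found in the camera images.
- shell_a_center (a point): cream moulded plastic shell, 90 mm long (its x) x 46 wide (its y) x 30 high (its z), about 70 g, with a dark window and six dark dots on its top face. This point is its centre, 15 mm above its underside. At the start it lies face up on the 4 mm thick cardboard sheet on the table beside the jig, to be put into an empty well.
- shell_b_center (a point): cream moulded plastic shell, 90 mm long (its x) x 46 wide (its y) x 30 high (its z), about 70 g, with a dark window and six dark dots on its top face. This point is its centre, 15 mm above its underside. At the start it lies face up on the 4 mm thick cardboard sheet on the table beside the jig, to be put into an empty well.
- shell_c_center (a point): cream moulded plastic shell, 90 mm long (its x) x 46 wide (its y) x 30 high (its z), about 70 g, with a dark window and six dark dots on its top face. This point is its centre, 15 mm above its underside. At the start it already sits in one of the four wells (which one varies); it stays there.
- shell_d_center (a point): cream moulded plastic shell, 90 mm long (its x) x 46 wide (its y) x 30 high (its z), about 70 g, with a dark window and six dark dots on its top face. This point is its centre, 15 mm above its underside. At the start it already sits in one of the four wells (which one varies); it stays there.
- well_0 (a point): middle of the floor of the rightmost well (seen from the robot) of the jig. Axes: x up the slope, y along the row to the left, z square off the plate. Takes one shell lengthways along x, either end first: inside 102 mm (x) x 58 mm (y), bounded by 10 mm high black blocks that leave the middle 54 mm of both long sides open for fingers.
- well_1 (a point): middle of the floor of the second well from the right of the jig. Axes: x up the slope, y along the row to the left, z square off the plate. Takes one shell lengthways along x, either end first: inside 102 mm (x) x 58 mm (y), bounded by 10 mm high black blocks that leave the middle 54 mm of both long sides open for fingers.
- well_2 (a point): middle of the floor of the third well from the right of the jig. Axes: x up the slope, y along the row to the left, z square off the plate. Takes one shell lengthways along x, either end first: inside 102 mm (x) x 58 mm (y), bounded by 10 mm high black blocks that leave the middle 54 mm of both long sides open for fingers.
- well_3 (a point): middle of the floor of the leftmost well of the jig. Axes: x up the slope, y along the row to the left, z square off the plate. Takes one shell lengthways along x, either end first: inside 102 mm (x) x 58 mm (y), bounded by 10 mm high black blocks that leave the middle 54 mm of both long sides open for fingers.
- nest: aluminium plate of the jig, 150 x 364 mm, sloping 30 degrees, low edge towards the robot, with four wells side by side 86 mm apart (shells in neighbouring wells stand 40 mm apart). Origin: middle of the row, on the wells' floor, 75 mm above the table; axes as the wells'. A shell set down on it may slide a few mm down to the well's edge.
- screen (a joint): angle of the printing screen (wooden frame 128 x 364 x 18 mm, see-through mesh) hinged along the jig's upper edge: 0 shut over the wells, 1.75 rad at the open stop. It lifts with under 5 N at the grip. Let go below about 1.2 rad it sinks shut; above 1.35 its springs slowly swing it to the stop and hold it there, leaning over the wells, 20 degrees from upright.
- screen_grip (a point): centre of the red grip at the middle of the screen's front edge: a round bar 24 mm thick, 44 mm long along the jig's y, on a 14 mm wide neck. Both flat end faces are free to be pinched, and it can turn between the fingers. 175 mm from the hinge axis, 40 mm out from the frame's edge. Shut, about 60 mm above the table.
- screen_hinge (a point): middle of the hinge axis, which is level and parallel to the row of wells; 70 mm up the slope from the wells' middle and 45 mm square off the plate. Axes turn with the screen: x points from the grip to the hinge (30 degrees upward when shut), y along the axis. Opening lifts the grip up and then away from the robot.
- ink_jar: blue ink jar with a black cap, 68 mm across, 85 high; bystander, origin at the middle of its underside
- tape: roll of tape lying flat, 72 mm across, 24 high; bystander, origin at the middle of its underside
- squeegee: wooden-handled squeegee lying flat, 200 mm long; bystander, origin at the middle of its underside
- can: bare metal can, 80 mm across, 120 high; bystander, origin at the middle of its underside
- ink_knife: ink spatula lying flat, 200 mm long; bystander, origin at the middle of its underside
- cup: white plastic cup, 80 mm across, 90 high; bystander, origin at the middle of its underside
- rag_tin: green tin, 100 x 130 x 50 mm; bystander, origin at the middle of its underside

How it is judged:
By the outcome, as a careful person would: the job done as asked, in the order asked, and still so for the second after the job is handed in, with the robot touching nothing.
It also fails if it takes over 67 s, if anything falls off the work surface, if the arm or the gripper's body presses on something with over 40 N, if the wrist force passes 120 N, or if a joint passes its speed limit or range.

## Robot

A 6-joint arm with a two-finger parallel gripper is mounted at the origin on the work surface. World frame = base frame: x ahead of the robot, y to its left, z up, the work surface at z = 0. Lengths are in mm, angles in rad, forces in N, time in s.
With the tool pointing down it reaches from about 275 to 1000 mm from the base axis. Payload 8.4 kg.
Tool frame: the origin (TCP) lies midway between the tips of the shut fingers; the grasp point (between the pads) lies 19 mm behind it; z points along the fingers, y is the direction in which the jaws open and shut (so a half turn about z gives the same grasp; the last joint's range is limited). The gripper opens to 85 mm and grips with 20 to 120 N. Pads are 22 mm wide; open, the fingers measure 114 mm over their backs; the gripper's body (76 mm by 85 mm) begins 54 mm behind the grasp point. The pads swing forward as they close: fully open they stand 13 mm farther back than shut.
Start: joints at [-1.33, 0.353, 1.633, -0, 1.155, -0.002], TCP at [150.262, -606.671, 231.281] pointing down, gripper open.
Joint ranges: [-2.63, 2.63], [-0.92, 2.1], [0.06, 2.66], [-1.3, 4.44], [0, 2.69], [-3.02, 3.02]. Speed limits (rad/s): [2.22, 2.22, 2.79, 3.14, 3.14, 3.14].

## Interface

Orientations are given as [roll, pitch, yaw] about the fixed x, y, z axes, in that order (R = Rz(yaw) Ry(pitch) Rx(roll)).
In Python, from rig import r gives the robot as it stands. The module is installed in compiled form; this text tells all that it offers.
- The arm moves only by the tool drive_tool, never from a script. Its argument "moves" is a list of rows, each a list of 3 entries, a list of its own where there are three numbers: the closure, from 0 (fully open) to 1 (shut), then the shift along the tool's x, y, z in cm, then the turn about the tool's z in degrees. In form: [[claw, [dx, dy, dz], roll], ...]. A call has 1 to 12 rows; each row is the pose to reach, as a shift and turn from the pose measured when the call began, along the tool's axes at that moment; what a row does not reach only later rows make up. A row lasts 1/8 s, in which the tool goes at most 62.5 mm and 10.7 degrees, less where a joint would pass 70% of its speed; a pose out of reach is approached as far as the arm can. A call with a gripper value outside its range is refused whole. The fingers move at their own pace and stop on an object; "grip_force" is the grip in N (left out, the last holds). Time passes only in rows, so rows that repeat a pose let the fingers close. It gives the time, the measured TCP pose, the force and the opening at its end, in the units of the state.
- r.sense(): the state, without advancing time (a new reading comes with each control period).
- r.grab_frame(name): name is "scene" or "top" or "wrist"; returns a dict with "color" (400x640x3 uint8, red, green, blue), "fx", "fy", "cx", "cy" (pixels), "D" ([k1, k2, p1, p2, k3] as OpenCV has them; the pictures are not rectified), "pose" (4x4, takes a point from camera to world coordinates); the wrist camera has in their place "hand_eye" (4x4, takes a point from camera to tool coordinates, whose origin is the TCP and whose axes are the flange's). Camera axes: x right, y up, looking along -z (the intrinsics and any distortion apply to the point x, -y, -z); pixel columns grow to the right and rows downward; lengths in mm; the calibration is good to about 2 mm. A picture is of the moment at which its call begins: read the wrist's pose just before it. There is no depth.
- r.sign_off(): hands the job in, once; it reports no verdict.
Trained networks look in the newest picture that a camera, given by its name, has taken for a name from the list of things; names that differ only in an ending like _2 or _b are one class to them, and where a whole thing is asked for, a point or a joint stands for the part that bears it (a point fixed in the world has none). Each returns a list of dicts, best first, with "score" (0 to 1); they miss things now and then, are a little off and sometimes report something else, mostly with a low value. They report only what shows in the picture. A call takes as long as a camera call.
- r.outline_of(thing, camera): "mask" (400x640 bool, what is visible of it) and "at" ([column, row] in pixels, amid what is visible of it).
- r.spot_point(thing, camera): "at" ([column, row] in pixels: a listed point, or the origin of a listed thing).
The state is a dict: "clock": time; "qpos": joint angles; "qvel": joint speeds; "joint_efforts": joint torques, N m; "eef_pos": TCP position; "tcp_rot": TCP orientation; "contact_force": force on the tool from outside, world axes, zero at the start; "wrist_torque": the same for the moment, N m; "opening": opening from 0.0 (shut) to 1.0 (fully open).
Only numpy, scipy, OpenCV 4.12 (cv2) and the standard library are available. Lean on these libraries where they do the work, as an engineer would, in place of code of your own. Each camera call takes 0.05 s, during which the arm holds its last target.

## Working session

There is one attempt and no reset: what is moved stays moved. The work goes in short steps, Python scripts to look and compute and a tool call to move; the robot and the scene stay as the last step left them, time stands still between calls to the robot, and variables do not carry over. Pictures are saved under pics/ and viewed, and the job is handed in when it is done.

Besides the shell and the picture viewer there is one more tool, called after ">>>" in YAML: its name, and indented under it one key for each argument. drive_tool: Moves the arm, as the interface text tells. Its arguments: {"type":"object","properties":{"moves":{"type":"array"},"grip_force":{"type":"number"}},"required":["moves"]}

```bash
mkdir -p pics; ls; python3 - <<'E'
from rig import r
import cv2
s=r.sense();print(s)
for n in("scene","top"):
    f=r.grab_frame(n);cv2.imwrite(f"pics/{n}0.png",f["color"][:,:,::-1]);print(n,{k:v for k,v in f.items() if k!="color"})
    for t in("screen_grip","screen_hinge","shell_a_center","nest","well_0","well_1","well_2","well_3"):
        print(t,[(q["at"],round(q["score"],2)) for q in r.spot_point(t,n)])
E
```

```text
pics
{'clock': 0.0, 'qpos': array([-1.33041733e+00,  3.53657980e-01,  1.63416633e+00, -3.74046457e-05,
        1.15517442e+00, -2.42619377e-03]), 'qvel': array([ 0.00166925, -0.00142903,  0.00052256,  0.00025156,  0.00065869,
        0.00116838]), 'joint_efforts': array([-2.36401385e-03, -6.05256128e+01, -3.42070198e+01, -3.21781836e-04,
        9.33489151e-03,  1.69510008e-05]), 'eef_pos': array([ 150.12326604, -606.20058088,  230.54175613]), 'tcp_rot': array([-3.14018649e+00,  3.07874204e-05,  2.42820337e-01]), 'contact_force': array([ 0.30456167, -0.01585928,  0.37171357]), 'wrist_torque': array([-0.02728514, -0.00256541, -0.01598643]), 'opening': 0.9961136323424461}
scene {'fx': 439.6352701733982, 'fy': 439.6352701733982, 'cx': 319.1447655400241, 'cy': 201.4490143604318, 'D': array([-0.02816869,  0.        ,  0.        ,  0.        ,  0.        ]), 'pose': array([[-6.92639166e-01, -4.43481717e-01,  5.68836490e-01,
         1.47082976e+03],
       [ 7.21201956e-01, -4.37734275e-01,  5.36895188e-01,
         8.37021097e+02],
       [ 1.08960289e-02,  7.82120625e-01,  6.23031785e-01
[... 1090 characters left out ...]
28e+03],
       [ 0.00000000e+00,  0.00000000e+00,  0.00000000e+00,
         1.00000000e+00]])}
screen_grip [([289.0, 213.8], 0.77)]
screen_hinge [([294.9, 171.4], 0.59), ([224.7, 237.8], 0.45)]
shell_a_center [([404.9, 225.6], 0.67)]
nest [([295.3, 183.4], 0.76), ([198.9, 216.4], 0.48)]
well_0 [([304.6, 185.0], 0.86), ([330.2, 187.1], 0.8), ([285.9, 180.2], 0.77), ([262.2, 177.3], 0.64)]
well_1 [([304.6, 185.0], 0.86), ([330.2, 187.1], 0.8), ([285.9, 180.2], 0.77), ([262.2, 177.3], 0.64)]
well_2 [([304.6, 185.0], 0.86), ([330.2, 187.1], 0.8), ([285.9, 180.2], 0.77), ([262.2, 177.3], 0.64)]
well_3 [([304.6, 185.0], 0.86), ([330.2, 187.1], 0.8), ([285.9, 180.2], 0.77), ([262.2, 177.3], 0.64)]
```

View pics/top0.png

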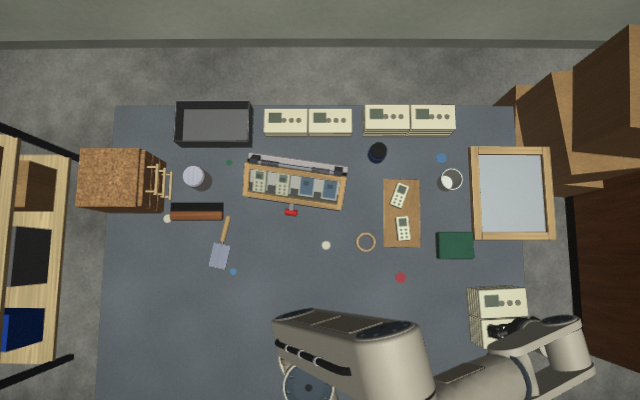

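View pics/scene0.png

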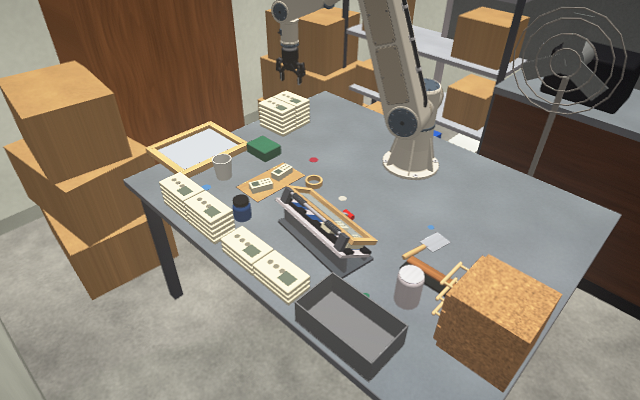

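```bash
python3 - <<'E'
import cv2
a=cv2.imread("pics/top0.png")[130:270,170:450]
cv2.imwrite("pics/top0z.png",cv2.resize(a,None,fx=2.85,fy=2.85,interpolation=cv2.INTER_CUBIC))
a=cv2.imread("pics/scene0.png")[120:310,200:460]
cv2.imwrite("pics/scene0z.png",cv2.resize(a,None,fx=3,fy=3,interpolation=cv2.INTER_CUBIC))
E
```

```text
(no output)
```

View pics/top0z.png

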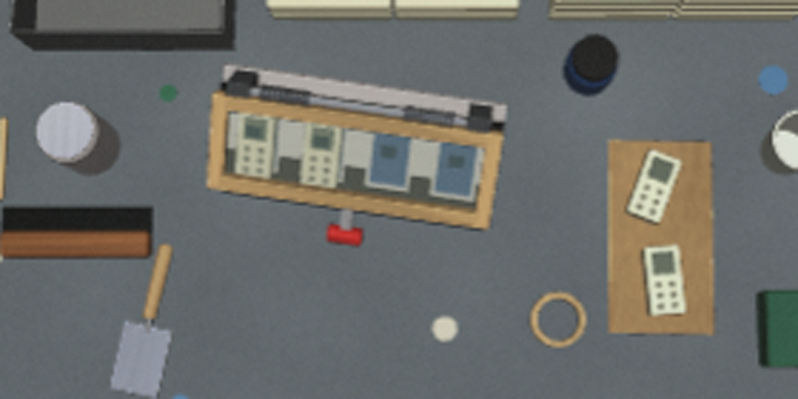

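View pics/scene0z.png

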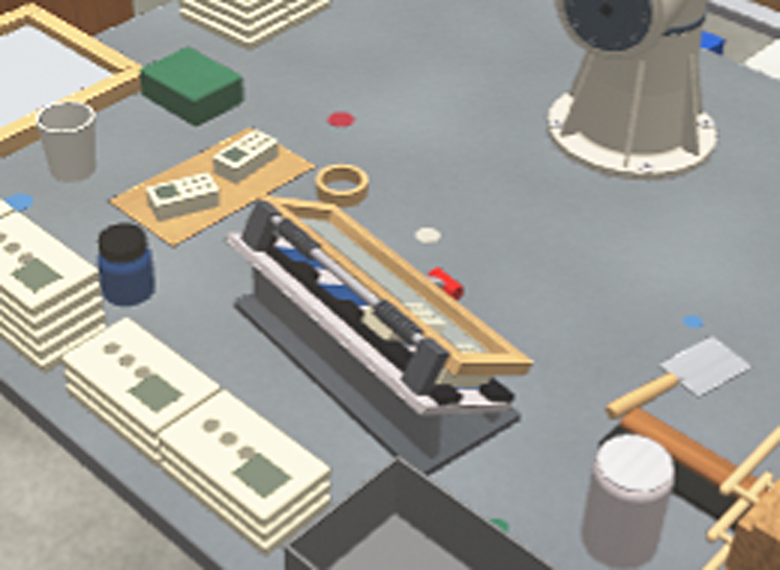

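```bash
cat > h.py <<'E'
import numpy as np, cv2
from scipy.spatial.transform import Rotation as Ro
from scipy.optimize import least_squares
def campose(f,s=None):
    if "pose" in f: return f["pose"]
    T=np.eye(4);T[:3,:3]=Ro.from_euler("xyz",s["tcp_rot"]).as_matrix();T[:3,3]=s["eef_pos"]
    return T@f["hand_eye"]
def proj(f,T,P):
    P=np.atleast_2d(P);c=(P-T[:3,3])@T[:3,:3];c=c*[1,-1,-1]
    K=np.array([[f["fx"],0,f["cx"]],[0,f["fy"],f["cy"]],[0,0,1]])
    return cv2.projectPoints(c.reshape(-1,1,3),np.zeros(3),np.zeros(3),K,np.array(f["D"]))[0].reshape(-1,2)
def back(f,T,px,z):
    K=np.array([[f["fx"],0,f["cx"]],[0,f["fy"],f["cy"]],[0,0,1]])
    u=cv2.undistortPoints(np.array(px,float).reshape(-1,1,2),K,np.array(f["D"])).reshape(-1,2)
    d=np.c_[u[:,0],-u[:,1],-np.ones(len(u))]@T[:3,:3].T
    return T[:3,3]+d*((z-T[2,3])/d[:,2])[:,None]
def jigR(psi): return Ro.from_euler("ZY",[psi,-np.pi/6]).as_matrix()
def jig(p,pts): return np.array([p[0],p[1],75])+np.atleast_2d(pts)@jigR(p[2]).T
HINGE=[70,0,45];GRIP=[70-175,0,45]
WELL=lambda i:[0,-129+86*i,0]
def shellbox(p,z0=4):
    q=np.array([[sx*45,sy*23,z] for z in(0,30) for sx in(-1,1) for sy in(-1,1)],float)
    q[:,:2]=q[:,:2]@np.array([[np.cos(p[2]),np.sin(p[2])],[-np.sin(p[2]),np.cos(p[2])]])+p[:2]
    q[:,2]+=z0;return q
E
python3 - <<'E'
from h import *
from rig import r
import pickle
obs={}
ft=r.grab_frame("top");fs=r.grab_frame("scene")
sh=r.outline_of("shell_a_center","top");print([(q["at"],q["score"],q["mask"].sum()) for q in sh])
shs=r.outline_of("shell_a_center","scene");print([(q["at"],q["score"],q["mask"].sum()) for q in shs])
sc=r.outline_of("screen","top");print([(q["at"],q["score"],q["mask"].sum()) for q in sc])
pickle.dump((ft,fs,sh,shs,sc),open("d0.pkl","wb"))
O=[(ft,HINGE,(294.9,171.4)),(ft,GRIP,(289+1.5,213.)),(fs,GRIP,(347,215.9)),(fs,HINGE,(313.7,212)),
 (ft,WELL(0),(330.2,187.1)),(ft,WELL(1),(304.6,185)),(ft,WELL(2),(285.9,180.2)),(ft,WELL(3),(262.2,177.3)),(ft,[0,0,0],(295.3,183.4)),(fs,[0,0,0],(324.6,222.3))]
res=lambda p:np.concatenate([proj(f,f["pose"],jig(p,w))[0]-np.array(px) for f,w,px in O])
s=least_squares(res,[450,30,-.13],loss="soft_l1",x_scale=[100,100,1]);print(s.x,s.fun.reshape(-1,2).round(1).tolist())
print("grip",jig(s.x,GRIP),"hinge",jig(s.x,HINGE))
print("w0,w1",jig(s.x,WELL(0)),jig(s.x,WELL(1)))
for t in ("ink_jar","tape","cup","rag_tin"):
    for q in r.spot_point(t,"top")[:1]: print(t,q["at"],q["score"],back(ft,ft["pose"],[q["at"]],0))
E
```

```text
[([403.5, 225.8], 0.66, np.int64(340))]
[([281.7, 172.9], 0.47, np.int64(279))]
[([296.4, 186.9], 0.88, np.int64(3479))]
[ 6.25671382e+02  6.23090539e+01 -1.52159302e-01] [[1.0, -3.1], [0.2, 0.2], [1.3, -2.1], [1.3, -0.7], [-0.1, 0.7], [2.4, -0.7], [-1.9, 0.6], [-1.1, -0.0], [0.2, -0.9], [-0.9, 1.2]]
grip [[513.54930488  79.50236513  61.47114317]] hinge [[663.35270428  56.53082778 148.97114317]]
w0,w1 [[606.11848554 -65.20049187  75.        ]] [[619.15374956  19.80587196  75.        ]]
ink_jar [378.2, 153.0] 0.61 [[ 757.06151093 -254.49666123    0.        ]]
tape [365.2, 243.3] 0.61 [[ 405.70584648 -199.60785211    0.        ]]
cup [442.4, 183.6] 0.98 [[ 636.28386429 -501.36845861    0.        ]]
rag_tin [454.1, 245.5] 0.84 [[ 397.99292543 -537.20686528    0.        ]]
```

```bash
cat > goto.py <<'E'
# prints shift (cm, tool axes) and turn (deg) to go to world target xyz, yaw
from h import *
def rel(s,xyz,yaw):
    R=Ro.from_euler("xyz",s["tcp_rot"]).as_matrix()
    d=R.T@(np.array(xyz)-s["eef_pos"])/10
    x=R[:,0];cur=np.arctan2(x[1],x[0])
    t=-(yaw-cur);t=(t+np.pi)%(2*np.pi)-np.pi
    return d.round(2),round(np.degrees(t),1)
E
python3 - <<'E'
from h import *
from goto import rel
from rig import r
f=r.grab_frame("wrist");cv2.imwrite("pics/w0.png",f["color"][:,:,::-1]);print(f["hand_eye"],f["fx"],f["D"])
s=r.sense();print(rel(s,[400,60,231],-.152))
a=cv2.imread("pics/scene0.png")[0:130,240:460]
cv2.imwrite("pics/scene0t.png",cv2.resize(a,None,fx=3.6,fy=3.6,interpolation=cv2.INTER_CUBIC))
E
```

```text
[[-9.36402712e-05  9.63073012e-01  2.69240347e-01  6.77780243e+01]
 [ 9.99999977e-01  3.89309602e-05  2.08538254e-04 -1.18782668e+00]
 [ 1.90355779e-04  2.69240361e-01 -9.63072994e-01 -1.42797258e+02]
 [ 0.00000000e+00  0.00000000e+00  0.00000000e+00  1.00000000e+00]] 305.70954672205136 [-0.04654012  0.          0.          0.          0.        ]
(array([ 4.027e+01, -5.871e+01,  3.000e-02]), np.float64(22.6))
```

View pics/w0.png

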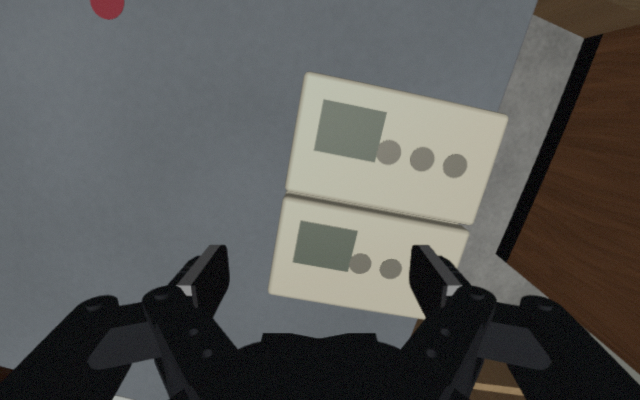

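View pics/scene0t.png

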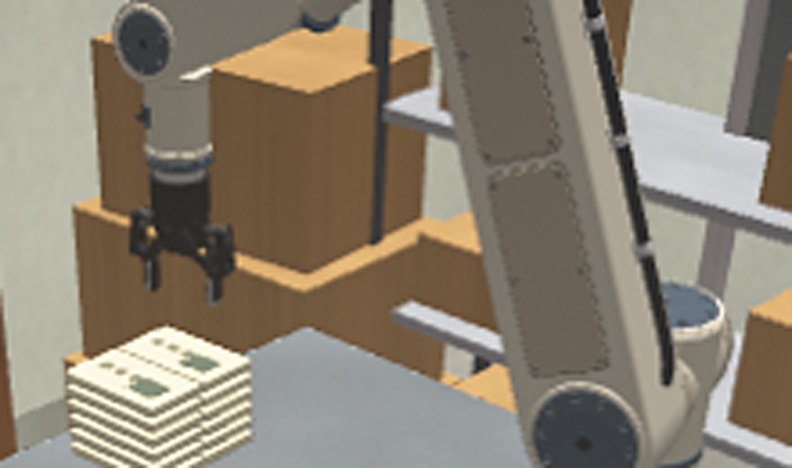

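```bash
python3 - <<'E'
from h import *
import pickle
ft,fs,sh,shs,sc=pickle.load(open("d0.pkl","rb"))
for k in (0,60,73,100,150,200,250,300,350):
    p=proj(fs,fs["pose"],[[150.2-0,-606.4,230.5+k]])[0]
    q=proj(fs,fs["pose"],[[150.2-40*.68,-606.4+40*.73,230.5+k],[150.2+40*.68,-606.4-40*.73,230.5+k]])
    print(k,((p-[240,0])*3.6).round(), ((q-[240,0])*3.6).round()[:,0])
E
```

```text
0 [181. 304.] [212. 150.]
60 [180. 260.] [211. 148.]
73 [179. 250.] [211. 148.]
100 [179. 230.] [210. 147.]
150 [177. 191.] [209. 145.]
200 [176. 150.] [209. 144.]
250 [175. 109.] [208. 142.]
300 [174.  66.] [207. 140.]
350 [172.  22.] [206. 138.]
```

>>> drive_tool:
  moves:
    - [0, [5.4, -5.5, 0], 9]
    - [0, [10.4, -10.5, 0], 18]
    - [0, [14, -16, 0], 22.6]
    - [0, [17.4, -21.3, 0], 22.6]
    - [0, [20.7, -26.6, 0], 22.6]
    - [0, [24, -32, 0], 22.6]
    - [0, [27.3, -37.3, 0], 22.6]
    - [0, [30.6, -42.6, 0], 22.6]
    - [0, [34, -48, 0], 22.6]
    - [0, [37.3, -53.3, 0], 22.6]
    - [0, [40.3, -58.7, 0], 22.6]
    - [0, [40.3, -58.7, 0], 22.6]

```text
clock: 2.9
eef_pos: [400.9, 62.9, 231.6]
tcp_rot: [-3.141, -0.001, -0.149]
contact_force: [-0.3, -0.5, 0.1]
opening: 1.003
```

```bash
python3 - <<'E'
from h import *
from rig import r
s=r.sense();f=r.grab_frame("wrist");T=campose(f,s)
p=[625.7,62.3,-.152]
im=f["color"][:,:,::-1].copy()
for n in("screen_grip","screen_hinge","well_0","nest"): print(n,[(q["at"],round(q["score"],2)) for q in r.spot_point(n,"wrist")])
for P in (GRIP,HINGE,WELL(0),WELL(1),WELL(2),WELL(3)):
    q=proj(f,T,jig(p,P))[0];print(q);cv2.circle(im,tuple(int(v) for v in q),4,(0,255,0),1)
cv2.imwrite("pics/w1.png",im)
E
```

```text
screen_grip [([281.0, 62.7], 0.93)]
screen_hinge []
well_0 [([107.3, 195.3], 0.73)]
nest []
[285.48231949  67.20405655]
[ 266.64754418 -211.26652814]
[433.72694746 -73.83906611]
[332.3717196  -76.17462951]
[230.56967271 -75.29710301]
[131.92921386 -71.19597032]
```

View pics/w1.png

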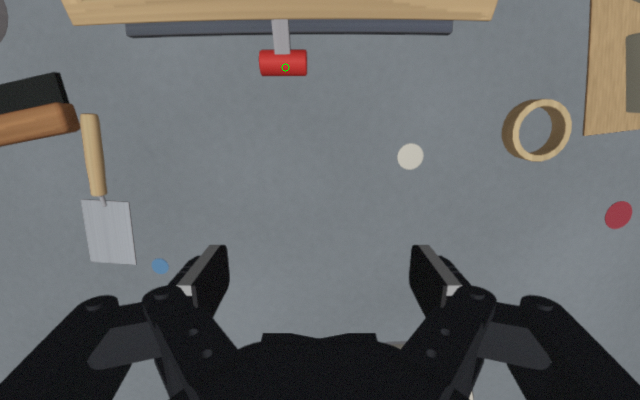

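```bash
python3 - <<'E'
from h import *
from goto import rel
from rig import r
s=r.sense();f=r.grab_frame("wrist");T=campose(f,s)
g=back(f,T,[(283.5,63)],61.5)[0];print(g)
# frame front edge: lower front bottom edge corners
e=back(f,T,[(72,23),(491,20)],75);print(e,np.linalg.norm(e[0]-e[1]),np.arctan2(-(e[0]-e[1])[0],(e[0]-e[1])[1]))
u=np.array([np.cos(-.15),np.sin(-.15)])
print(rel(s,[g[0],g[1],130],-.15),rel(s,[g[0],g[1],61.5-19],-.15))
E
```

```text
[516.36217288  76.70235734  61.5       ]
[[ 581.49306714  261.35346133   75.        ]
 [ 523.85598015 -115.13333484   75.        ]] 380.87313042764464 -0.15191245141530557
(array([11.25, -3.46, 10.12]), np.float64(-0.1)) (array([11.25, -3.47, 18.87]), np.float64(-0.1))
```

>>> drive_tool:
  moves:
    - [0, [4.5, -1.5, 4], 0]
    - [0, [9, -3, 8], 0]
    - [0, [11.2, -3.5, 13], 0]
    - [0, [11.2, -3.5, 17], 0]
    - [0, [11.2, -3.5, 19.2], 0]
    - [0, [11.2, -3.5, 19.2], 0]
    - [1, [11.2, -3.5, 19.2], 0]
    - [1, [11.2, -3.5, 19.2], 0]
    - [1, [11.2, -3.5, 19.2], 0]
    - [1, [11.2, -3.5, 19.2], 0]
  grip_force: 30

```text
clock: 4.45
eef_pos: [517.7, 79.7, 41.2]
tcp_rot: [-3.137, -0.003, -0.153]
contact_force: [-1.9, 21.0, 8.0]
opening: 0.511
```

```bash
python3 - <<'E'
from h import *
from rig import r
s=r.sense();f=r.grab_frame("wrist")
cv2.imwrite("pics/w2.png",f["color"][:,:,::-1]);print(s["contact_force"],s["opening"],s["eef_pos"],s["tcp_rot"])
E
```

```text
[-1.89764641 21.03334775  8.02650195] 0.5114022154678725 [517.65005766  79.72986293  41.22883522] [-3.13714506 -0.00323862 -0.15342908]
```

View pics/w2.png

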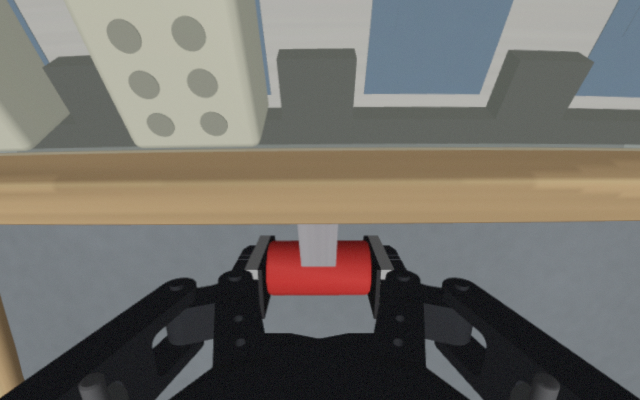

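>>> drive_tool:
  moves:
    - [1, [-1.07, 0, -2.2], 0]
    - [1, [-1.82, 0, -4.5], 0]
    - [1, [-2.25, 0, -6.9], 0]
    - [1, [-2.33, 0, -9.35], 0]
    - [1, [-2.1, 0, -11.8], 0]
    - [1, [-1.5, 0, -14.15], 0]
    - [1, [-0.6, 0, -16.4], 0]
    - [1, [0.65, 0, -18.55], 0]
    - [1, [2.15, 0, -20.45], 0]
    - [1, [3.9, 0, -22.15], 0]
    - [1, [5.9, 0, -23.6], 0]
    - [1, [7.75, 0, -24.6], 0]

```text
clock: 6.0
eef_pos: [593.7, 68.8, 289.2]
tcp_rot: [-3.134, -0.004, -0.153]
contact_force: [2.7, 9.6, -5.1]
opening: 0.506
```

```bash
python3 - <<'E'
from h import *
from rig import r
f=r.grab_frame("scene");cv2.imwrite("pics/s3.png",cv2.resize(f["color"][0:310,160:480,::-1],None,fx=1.9,fy=1.9))
E
```

```text
(no output)
```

View pics/s3.png

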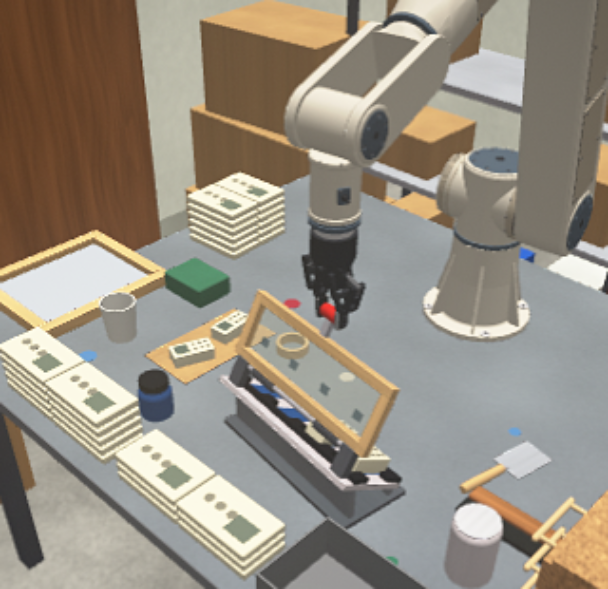

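```bash
python3 - <<'E'
from h import *
from goto import rel
import pickle
from rig import r
ft,fs,sh,shs,sc=pickle.load(open("d0.pkl","rb"))
print(back(ft,ft["pose"],[(399.5,195.3),(403,228.2)],34))
print(rel(r.sense(),[420,-305,300],-.15))
E
```

```text
[[ 585.06113902 -327.50457939   34.        ]
 [ 461.07729738 -337.76990241   34.        ]]
(array([-11.73,  39.58,  -1.37]), np.float64(-0.2))
```

>>> drive_tool:
  moves:
    - [0, [0, 0, 0], 0]
    - [0, [0, 0, 0], 0]
    - [0, [0, 0, 0], 0]
    - [0, [0, 0, -3], 0]
    - [0, [0, 0, -8], 0]
    - [0, [-5, 0, -8], 0]
    - [0, [-10, 0, -8], 0]

```text
clock: 6.92
eef_pos: [495.6, 83.0, 369.9]
tcp_rot: [-3.133, -0.008, -0.153]
contact_force: [-1.2, 0.7, 0.1]
opening: 0.998
```

>>> drive_tool:
  moves:
    - [0, [0, 6, 0], 0]
    - [0, [0, 12, 1], 0]
    - [0, [0, 18, 2], 0]
    - [0, [0.5, 24, 4], 0]
    - [0, [1, 30, 5.5], 0]
    - [0, [2, 36, 7], 0]
    - [0, [3, 41, 7], 0]
    - [0, [4, 41, 7], 0]

```text
clock: 7.92
eef_pos: [472.1, -330.9, 296.2]
tcp_rot: [-3.134, -0.007, -0.157]
contact_force: [-0.5, 0.5, -0.2]
opening: 1.001
```

```bash
python3 - <<'E'
from h import *
from rig import r
import pickle
s=r.sense();f=r.grab_frame("wrist");T=campose(f,s);im=f["color"][:,:,::-1].copy()
m=r.outline_of("shell_a_center","wrist");print([(q["at"],q["score"],q["mask"].sum()) for q in m])
pickle.dump((s,f,m),open("d1.pkl","wb"))
for q in m:
    c=cv2.findContours(q["mask"].astype(np.uint8),0,2)[0];cv2.drawContours(im,c,-1,(0,0,255),1)
cv2.imwrite("pics/w4.png",im);print(s["eef_pos"],s["tcp_rot"])
ft=r.grab_frame("top");cv2.imwrite("pics/t4.png",cv2.resize(ft["color"][120:280,200:440,::-1],None,fx=3,fy=3,interpolation=2))
pickle.dump(ft,open("d1t.pkl","wb"))
E
```

```text
[([327.8, 169.7], 0.86, np.int64(2247)), ([304.8, 74.5], 0.35, np.int64(2765))]
[ 472.14780069 -330.85849176  296.16032159] [-3.13373589 -0.00733616 -0.15738438]
```

View pics/w4.png

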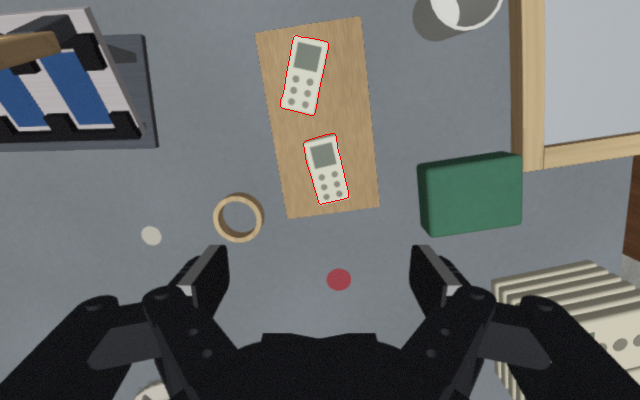

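View pics/t4.png

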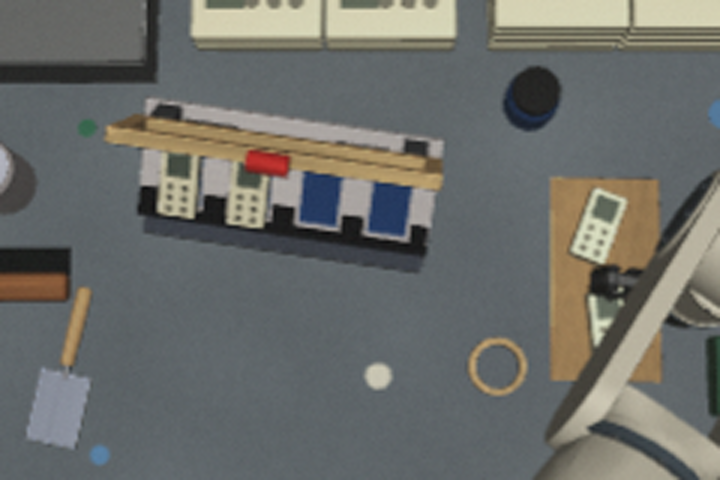

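```bash
cat >> h.py <<'E'
def fitshell(f,T,mask,p0,z0=4):
    from scipy.optimize import minimize
    def sil(p):
        q=proj(f,T,shellbox([p[0],p[1],p[2]/50],z0))*16
        m=np.zeros(mask.shape,np.uint8);cv2.fillConvexPoly(m,cv2.convexHull(q.astype(np.int32).reshape(-1,1,2)),255,cv2.LINE_AA,4);return m/255.
    M=cv2.GaussianBlur(mask.astype(float),(0,0),1)
    o=minimize(lambda p:((cv2.GaussianBlur(sil(p),(0,0),1)-M)**2).sum(),[p0[0],p0[1],p0[2]*50],method="Nelder-Mead",options=dict(initial_simplex=np.array([p0[0],p0[1],p0[2]*50])+np.array([[0,0,0],[8,0,0],[0,8,0],[0,0,8]])))
    return np.r_[o.x[:2],o.x[2]/50],o.fun
E
python3 - <<'E'
from h import *
from goto import rel
import pickle
s,f,m=pickle.load(open("d1.pkl","rb"));T=campose(f,s)
for q,p0 in zip(m,([461,-337,.05],[585,-327,-.4])):
    p,e=fitshell(f,T,q["mask"],p0);print(p.round(3),e)
ft=pickle.load(open("d1t.pkl","rb"))
for p in ([625.7,62.3,-.152],[628.5,60,-.152]):
  for phi in (1.66,1.75):
    a=np.pi*7/6-phi; h=jig(p,HINGE)[0]; g=h+175*np.array([np.cos(a)*np.cos(p[2]),np.cos(a)*np.sin(p[2]),np.sin(a)])
    print(phi,g.round(1),(proj(ft,ft["pose"],g)[0]-[200,120])*3)
  # floor corners guess: well inside
  for i in (0,1):
    c=[[sx*51,-129+86*i+sy*29,0] for sx,sy in((-1,1),(-1,-1),(1,-1),(1,1))];print(((proj(ft,ft["pose"],jig(p,c))-[200,120])*3).round().tolist())
  print("wrist",proj(f,T,jig(p,[[-51,-129+29,0],[-51,-129-29,0],[-51,-43-29,0],[-75,-182,0]])).round().tolist())
E
```

```text
[ 4.64265e+02 -3.36512e+02  8.80000e-02] 64.14725680166902
[ 5.87137e+02 -3.26790e+02 -3.71000e-01] 61.45444305086777
1.66 [590.6  67.7 307.7] [265.80935761 181.37010691]
1.75 [605.   65.5 313.7] [267.65229197 166.60828051]
[[362.0, 238.0], [408.0, 245.0], [420.0, 168.0], [373.0, 161.0]]
[[293.0, 227.0], [339.0, 235.0], [350.0, 157.0], [302.0, 150.0]]
wrist [[81.0, 132.0], [123.0, 131.0], [61.0, 133.0], [148.0, 146.0]]
1.66 [593.4  65.4 307.7] [268.06423257 178.71584292]
1.75 [607.8  63.2 313.7] [269.91382866 163.9500775 ]
[[363.0, 236.0], [410.0, 243.0], [422.0, 166.0], [374.0, 159.0]]
[[295.0, 225.0], [341.0, 232.0], [352.0, 155.0], [304.0, 148.0]]
wrist [[82.0, 130.0], [124.0, 129.0], [62.0, 130.0], [149.0, 144.0]]
```

```bash
python3 - <<'E'
from goto import rel
from rig import r
s=r.sense();print(rel(s,[418.5,-340.5,10],.088),s["qpos"])
E
```

```text
(array([-5.4 ,  2.4 , 28.59]), np.float64(-13.8)) [-0.61453233  0.21762446  1.66978983  0.0119879   1.2513937   1.10594414]
```

>>> drive_tool:
  moves:
    - [0, [-1.5, 0.6, 6], -4]
    - [0, [-3, 1.2, 12], -9]
    - [0, [-4.5, 2, 18], -13.8]
    - [0, [-5.4, 2.4, 23.5], -13.8]
    - [0, [-5.4, 2.4, 26], -13.8]
    - [0, [-5.4, 2.4, 26], -13.8]
  grip_force: 40

```text
clock: 8.82
eef_pos: [417.3, -338.5, 34.7]
tcp_rot: [-3.132, -0.007, 0.089]
contact_force: [-0.8, 0.2, 0.6]
opening: 1.002
```

```bash
python3 - <<'E'
from h import *
from goto import rel
from rig import r
s=r.sense();f=r.grab_frame("wrist");T=campose(f,s)
m=r.outline_of("shell_a_center","wrist");print([(q["at"],q["score"],q["mask"].sum()) for q in m])
cv2.imwrite("pics/w5.png",f["color"][:,:,::-1])
for q in m[:2]: print(fitshell(f,T,q["mask"],[464,-336.5,.088]))
print(s["eef_pos"],s["tcp_rot"],rel(s,[418.5,-340.5,10],.088))
E
```

```text
[]
[ 417.27254447 -338.50489956   34.72722715] [-3.1319228  -0.00680319  0.08880979] (array([0.09, 0.23, 2.47]), np.float64(0.0))
```

View pics/w5.png

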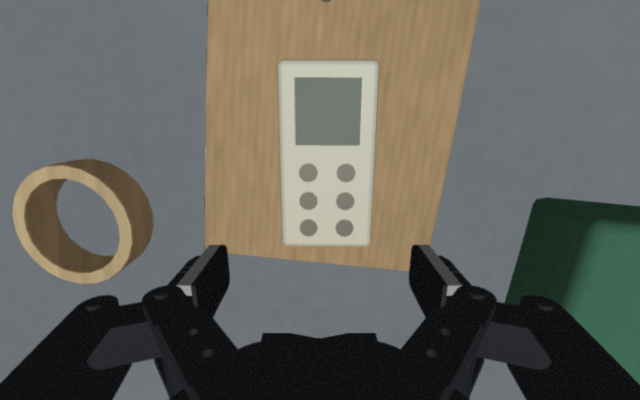

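```bash
python3 - <<'E'
from h import *
from rig import r
s=r.sense();f=r.grab_frame("wrist");T=campose(f,s)
b=back(f,T,[(284,244),(370,244),(280,61),(377,62)],34);print(b.round(1))
R=Ro.from_euler("xyz",s["tcp_rot"]).as_matrix()
print(((b-s["eef_pos"])@R).round(1))
E
```

```text
[[ 418.7 -321.    34. ]
 [ 422.8 -365.4   34. ]
 [ 506.8 -313.9   34. ]
 [ 510.2 -357.2   34. ]]
[[  1.4 -19.2   3.2]
 [  1.5  25.4   2.9]
 [ 89.7 -18.5   4.1]
 [ 89.3  24.9   3.8]]
```

>>> drive_tool:
  moves:
    - [0, [0, 0.3, 1.5], 0]
    - [0, [0, 0.3, 2.45], 0]
    - [0, [0, 0.3, 2.45], 0]
    - [1, [0, 0.3, 2.45], 0]
    - [1, [0, 0.3, 2.45], 0]
    - [1, [0, 0.3, 2.45], 0]
    - [1, [0, 0.3, 2.45], 0]
  grip_force: 40

```text
clock: 9.85
eef_pos: [420.0, -343.7, 13.4]
tcp_rot: [-3.137, -0.011, 0.088]
contact_force: [-0.7, 1.1, 5.7]
opening: 0.527
```

>>> drive_tool:
  moves:
    - [1, [0, 0, -2], 0]
    - [1, [0, 0, -5], 0]
    - [1, [0, 0, -10], 0]
    - [1, [0, 0, -15], 0]

```text
clock: 10.35
eef_pos: [418.1, -344.4, 164.6]
tcp_rot: [-3.136, -0.011, 0.088]
contact_force: [-0.5, -0.2, -0.4]
opening: 0.528
```

```bash
python3 - <<'E'
from h import *
from goto import rel
from rig import r
s=r.sense();f=r.grab_frame("wrist")
cv2.imwrite("pics/w6.png",f["color"][:,:,::-1])
print(s["opening"],s["contact_force"])
# look at wells: 
u=np.array([np.cos(-.152),np.sin(-.152),0]);o=np.array([626.5,61,0])
v=np.array([-u[1],u[0],0])
print(rel(s,o-130*u-100*v+[0,0,260],-.152))
E
```

```text
0.528138556614284 [-0.47032438 -0.21307941 -0.41170755]
(array([  9.44, -31.97,  -9.26]), np.float64(13.8))
```

View pics/w6.png

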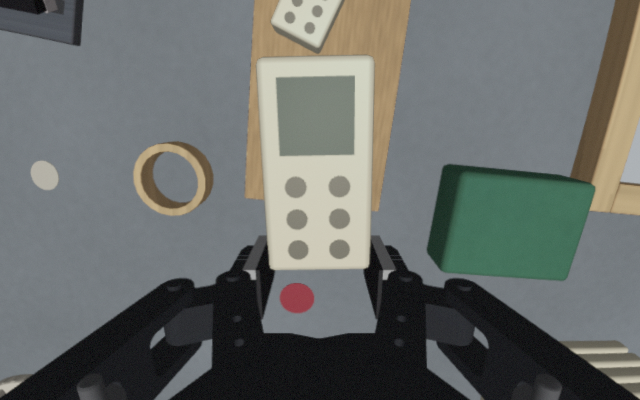

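```bash
python3 - <<'E'
from h import *
from goto import rel
from rig import r
s=r.sense()
u=np.array([np.cos(-.152),np.sin(-.152),0]);o=np.array([626.5,61,0])
v=np.array([-u[1],u[0],0])
print(rel(s,o-140*u+10*v+[0,0,235],-.152))
E
```

```text
(array([ 10.85, -43.08,  -6.23]), np.float64(13.8))
```

>>> drive_tool:
  moves:
    - [1, [0, -5, -4], 3]
    - [1, [0, -10, -6.2], 8]
    - [1, [1, -15, -6.2], 13.8]
    - [1, [2.5, -20.5, -6.2], 13.8]
    - [1, [4.5, -26, -6.2], 13.8]
    - [1, [6.5, -31.5, -6.2], 13.8]
    - [1, [8.5, -37, -6.2], 13.8]
    - [1, [10.8, -42, -6.2], 13.8]
    - [1, [10.8, -43, -6.2], 13.8]
    - [1, [10.8, -43, -6.2], 13.8]

```text
clock: 11.65
eef_pos: [488.7, 91.4, 234.2]
tcp_rot: [-3.139, -0.016, -0.151]
contact_force: [0.0, -0.6, -0.8]
opening: 0.529
```

```bash
python3 - <<'E'
from h import *
from rig import r
import pickle
s=r.sense();f=r.grab_frame("wrist");T=campose(f,s);im=f["color"][:,:,::-1].copy()
pickle.dump((s,f),open("d2.pkl","wb"))
cv2.imwrite("pics/w7.png",cv2.resize(im[:260,220:],None,fx=1.9,fy=1.9,interpolation=2))
print(s["eef_pos"],s["tcp_rot"])
p=[626.5,61,-.152]
for i in (0,1):
  print(proj(f,T,jig(p,[[-51,-129+86*i+29,0],[-51,-129+86*i-29,0],[-27,-129+86*i+29,0],[-27,-129+86*i-29,0],[0,-129+86*i,0]])).round(1).tolist())
print(proj(f,T,jig(p,[[-75,-182,0],[-75,182,0]])).round(1))
for n in("well_0","nest"):print(n,[(q["at"],round(q["score"],2)) for q in r.spot_point(n,"wrist")])
E
```

```text
[488.66076705  91.38004507 234.24031441] [-3.13877141 -0.01586409 -0.15071186]
[[426.9, 85.8], [482.3, 86.7], [432.7, 62.3], [490.9, 63.5], [470.9, 33.6]]
[[343.1, 85.1], [399.8, 85.5], [344.4, 61.4], [404.1, 61.9], [377.9, 31.8]]
[[495.8 108.1]
 [161.5 107.4]]
well_0 [([371.0, 25.7], 0.9), ([466.9, 29.3], 0.74)]
nest [([325.8, 28.4], 0.96)]
```

View pics/w7.png

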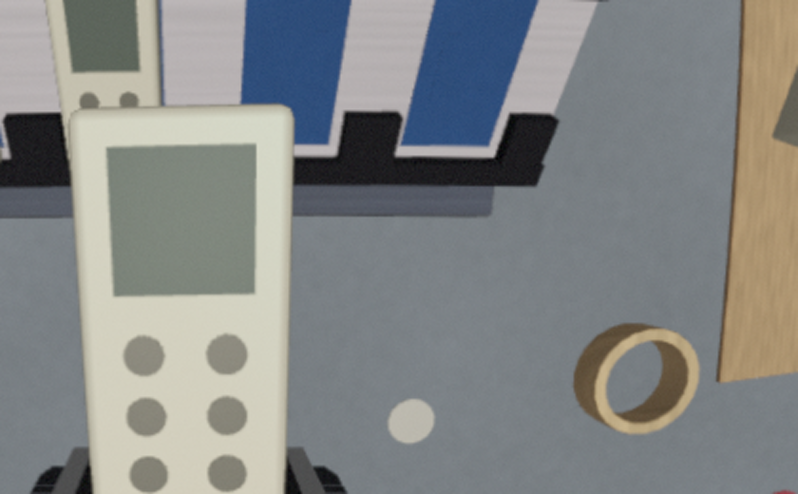

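```bash
python3 - <<'E'
from h import *
import pickle
s,f=pickle.load(open("d2.pkl","rb"));T=campose(f,s)
L=[[-27,-100,10],[-27,-72,10],[-27,-158,10],[-51,-100,0],[-51,-158,0],[-51,-72,0]]
Z=np.array([(402,113),(345,113),(510,114),(395,157),(493,158),(331,156)])/1.9+[220,0]
for ps in (None,-.152):
    g=(lambda q:[q[0],q[1],q[2]/100 if ps is None else ps])
    o=least_squares(lambda q:(proj(f,T,jig(g(q),L))-Z).ravel(),[626,61,-15]);print(g(o.x),o.fun.reshape(-1,2).round(1).tolist())
# check with scene & top of grip
ft=pickle.load(open("d1t.pkl","rb"))
E
```

```text
[np.float64(630.5847052689435), np.float64(65.1124702070808), np.float64(-0.13929058083146045)] [[-0.2, 1.5], [0.4, 1.5], [2.9, 1.5], [-4.6, -1.7], [-0.5, -2.0], [1.8, -1.1]]
[np.float64(631.89710351695), np.float64(64.45310316980078), -0.152] [[-0.1, 1.4], [0.5, 1.0], [3.0, 2.2], [-4.7, -1.8], [-0.7, -1.4], [1.7, -1.6]]
```

```bash
cat >> goto.py <<'E'
PS=-.15;O=np.array([630.5,63.5,0])
u=np.array([np.cos(PS),np.sin(PS),0]);v=np.array([-u[1],u[0],0])
def J(X,y,z): return O+X*u+y*v+np.array([0,0,z])
def where(s):
    d=s["eef_pos"]-O; return np.array([d@u,d@v,d[2]]).round(1)
E
python3 - <<'E'
from goto import *
from rig import r
s=r.sense();print(where(s),[rel(s,J(X,-129,z),PS) for X,z in((-155,112),(-57,110))])
E
```

```text
[-144.1    5.   234.5] [(array([-1.25, 13.44, 12.19]), np.float64(-0.2)), (array([ 8.55, 13.41, 12.55]), np.float64(-0.2))]
```

>>> drive_tool:
  moves:
    - [1, [-0.6, 5, 2], 0]
    - [1, [-1.2, 10, 6], 0]
    - [1, [-1.2, 13.4, 10], 0]
    - [1, [-1.2, 13.4, 12.2], 0]
    - [1, [-1.2, 13.4, 12.2], 0]

```text
clock: 12.42
eef_pos: [456.9, -41.8, 110.8]
tcp_rot: [-3.139, -0.013, -0.156]
contact_force: [0.3, 0.2, -0.5]
opening: 0.526
```

```bash
python3 - <<'E'
from goto import *
from rig import r
s=r.sense();f=r.grab_frame("wrist");T=campose(f,s)
print(where(s),s["tcp_rot"],[rel(s,J(X,-129,z),PS) for X,z in((-100,112),(-58,110))])
cv2.imwrite("pics/w8.png",f["color"][:,:,::-1])
f=r.grab_frame("scene");cv2.imwrite("pics/s8.png",cv2.resize(f["color"][60:310,200:480,::-1],None,fx=2.3,fy=2.3))
print(proj(f,f["pose"],jig([630.5,63.5,-.15],[HINGE])))
E
```

```text
[-155.9 -130.1  110.8] [-3.13891768 -0.01318815 -0.15619327] [(array([ 5.59, -0.15, -0.04]), np.float64(-0.4)), (array([ 9.79, -0.17,  0.21]), np.float64(-0.4))]
[[314.24910884 212.13220917]]
```

View pics/w8.png

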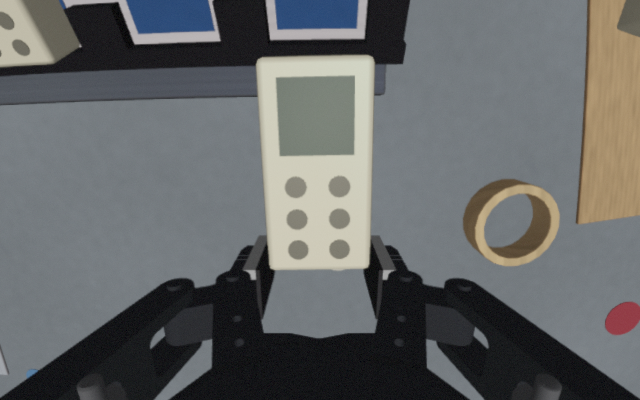

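View pics/s8.png

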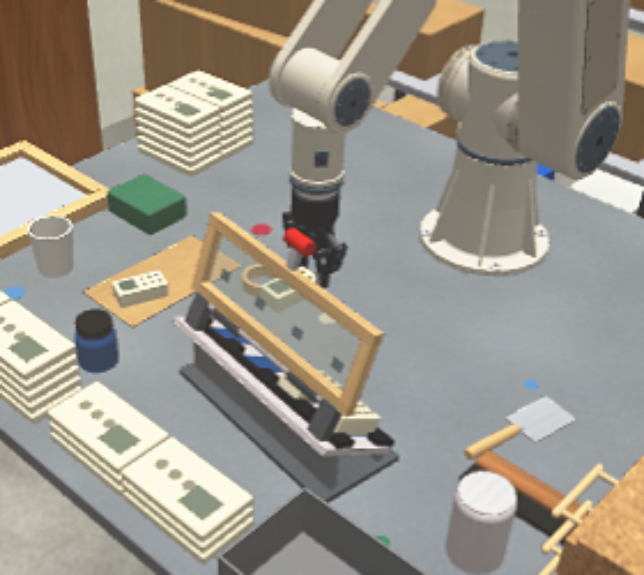

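```bash
python3 - <<'E'
from goto import *
from rig import r
s=r.sense();f=r.grab_frame("wrist");T=campose(f,s);R=Ro.from_euler("xyz",s["tcp_rot"]).as_matrix()
def tool(px,z): return ((back(f,T,px,z)-s["eef_pos"])@R).round(1)
b=back(f,T,[(269,40),(366,39),(137,44),(220,42)],49.5);print("floor low corners",tool([(269,40),(366,39),(137,44),(220,42)],49.5)); print([( ((q-O)@u).round(1),((q-O)@v).round(1)) for q in b])
print("shell far top",tool([(258,60),(374,58)],s["eef_pos"][2]+21),"near",tool([(270,268),(370,267)],s["eef_pos"][2]+21))
E
```

```text
floor low corners [[ 111.   -32.1   65.1]
 [ 111.6   28.5   65. ]
 [ 110.2 -116.8   65.4]
 [ 110.2  -63.    65.2]]
[(np.float64(-41.9), np.float64(-97.3)), (np.float64(-41.7), np.float64(-157.9)), (np.float64(-42.3), np.float64(-12.6)), (np.float64(-42.6), np.float64(-66.4))]
shell far top [[ 86.3 -23.8 -19.5]
 [ 87.   19.8 -19.6]] near [[  0.4 -22.6 -20.9]
 [  1.   21.8 -21.1]]
```

>>> drive_tool:
  moves:
    - [1, [3, -0.05, -0.1], 0]
    - [1, [6, -0.05, -0.1], 0]
    - [1, [8, -0.05, 0], 0]
    - [1, [9, -0.05, 0], 0]
    - [1, [9.6, -0.05, 0], 0]
    - [1, [10.1, -0.05, 0], 0]
    - [1, [10.1, -0.05, 0], 0]

```text
clock: 13.45
eef_pos: [559.0, -55.8, 114.9]
tcp_rot: [-3.139, -0.018, -0.154]
contact_force: [-0.8, -0.7, -0.6]
opening: 0.528
```

```bash
python3 - <<'E'
from goto import *
from rig import r
s=r.sense();f=r.grab_frame("wrist");T=campose(f,s)
print(where(s),s["tcp_rot"],s["contact_force"])
cv2.imwrite("pics/w9.png",f["color"][:,:,::-1])
f=r.grab_frame("scene");cv2.imwrite("pics/s9.png",cv2.resize(f["color"][60:260,220:420,::-1],None,fx=3,fy=3,interpolation=2))
E
```

```text
[ -52.9 -128.6  114.9] [-3.13856381 -0.01796276 -0.15382839] [-0.79687124 -0.69700658 -0.60867337]
```

View pics/w9.png

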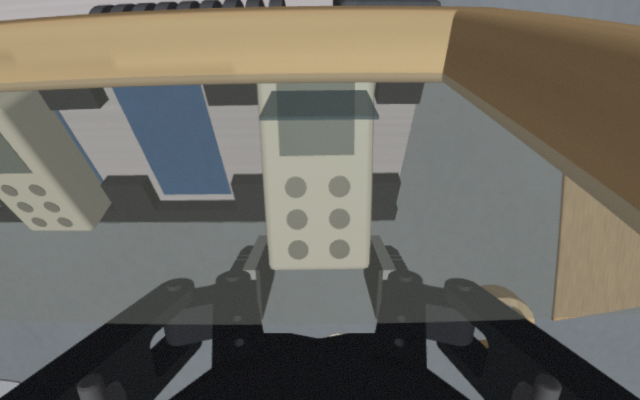

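View pics/s9.png

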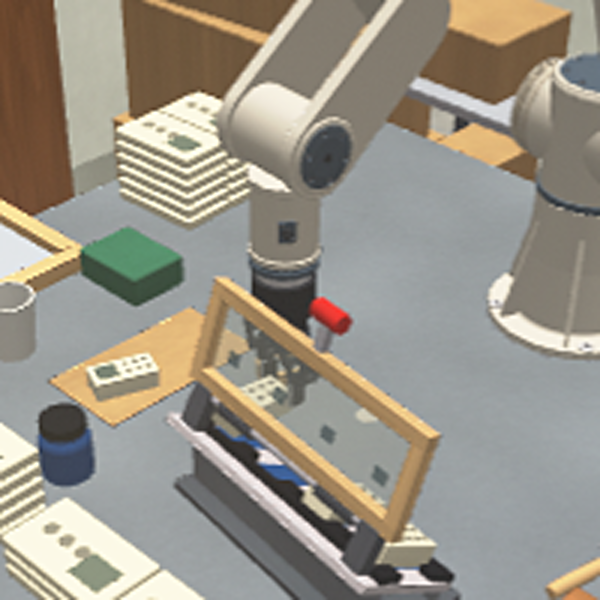

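>>> drive_tool:
  moves:
    - [1, [-0.2, 0, 0.6], 0]
    - [1, [-0.2, 0, 1.2], 0]
    - [1, [-0.3, 0, 1.8], 0]
    - [1, [-0.4, 0, 2.4], 0]
    - [1, [-0.45, 0, 3], 0]
    - [1, [-0.45, 0, 3], 0]

```text
clock: 14.3
eef_pos: [553.7, -54.9, 84.0]
tcp_rot: [-3.139, -0.015, -0.154]
contact_force: [-4.7, 1.2, 2.9]
opening: 0.528
```

```bash
python3 - <<'E'
from goto import *
from rig import r
s=r.sense();f=r.grab_frame("wrist");T=campose(f,s)
print(where(s),s["tcp_rot"],s["contact_force"])
cv2.imwrite("pics/w10.png",f["color"][:,:,::-1])
E
```

```text
[ -58.3 -128.5   84. ] [-3.13859226 -0.01538467 -0.15379414] [-4.71211944  1.22435364  2.91266386]
```

View pics/w10.png

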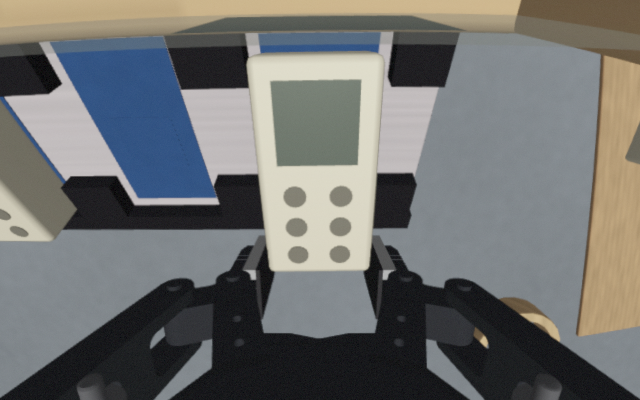

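>>> drive_tool:
  moves:
    - [1, [0.1, 0, 0.6], 0]
    - [1, [0.2, 0, 1.2], 0]
    - [1, [0.3, 0, 1.8], 0]
    - [1, [0.3, 0, 2.2], 0]
    - [1, [0.3, 0, 2.2], 0]

```text
clock: 14.98
eef_pos: [557.0, -55.3, 62.1]
tcp_rot: [-3.139, -0.015, -0.154]
contact_force: [-4.7, 0.2, 2.3]
opening: 0.523
```

```bash
python3 - <<'E'
from goto import *
from rig import r
s=r.sense();f=r.grab_frame("wrist");T=campose(f,s)
print(where(s),s["tcp_rot"],s["contact_force"])
cv2.imwrite("pics/w11.png",f["color"][:,:,::-1])
f=r.grab_frame("scene");cv2.imwrite("pics/s11.png",cv2.resize(f["color"][110:260,240:400,::-1],None,fx=4,fy=4,interpolation=2))
E
```

```text
[ -55.  -128.5   62.1] [-3.1386516  -0.01514954 -0.15380975] [-4.72160351  0.24694465  2.30978902]
```

View pics/w11.png

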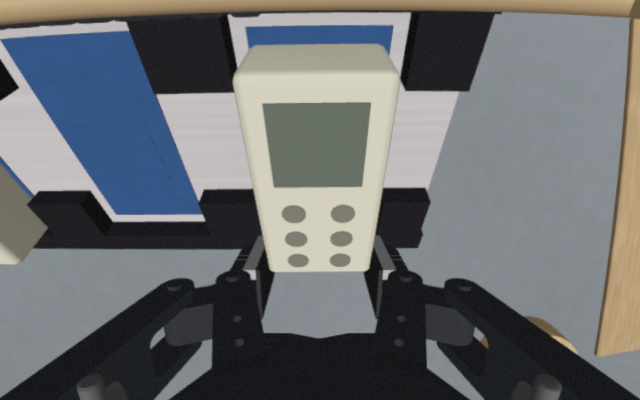

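View pics/s11.png

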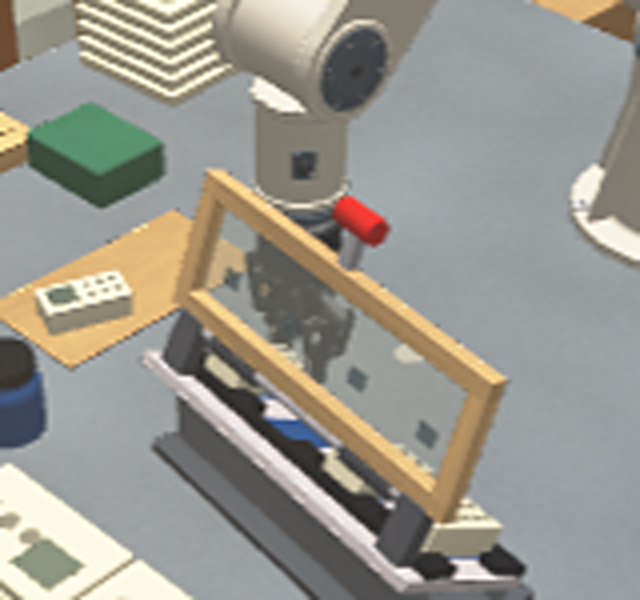

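```bash
cat >> goto.py <<'E'
def fit_tilt(s,f,px):
    # px: top face corners farL,farR,nearL,nearR -> shell pose in JIG-slope coords
    T=campose(f,s)
    L=np.array([[44,22,30],[44,-22,30],[-44,22,30],[-44,-22,30]],float)
    def pts(q):
        R=Ro.from_euler("ZY",[PS+q[4]/100,-q[3]/100]).as_matrix(); return J(*q[:3])+L@R.T
    o=least_squares(lambda q:(proj(f,T,pts(q))-np.array(px)).ravel(),[-5,where(s)[1],75,50,0.])
    q=o.x;d=np.array([q[0]-2.3,0,q[2]-75]);c,sn=np.cos(np.pi/6),.5
    print("tilt deg",np.degrees(q[3]/100).round(1),"yaw",np.degrees(q[4]/100).round(1),"y",q[1].round(1),"bottom centre slope x,h",(d[0]*c+d[2]*sn).round(1),(-d[0]*sn+d[2]*c).round(1),"res",np.abs(o.fun).max().round(1))
E
python3 - <<'E'
from goto import *
from rig import r
s=r.sense();f=r.grab_frame("wrist")
fit_tilt(s,f,[(241,80),(395,80),(272,270),(370,270)])
cv2.imwrite("pics/z.png",cv2.resize(f["color"][20:290,200:440,::-1],None,fx=2.2,fy=2.2,interpolation=2))
E
```

```text
tilt deg 25.0 yaw 0.4 y -128.1 bottom centre slope x,h -11.1 -1.1 res 2.5
```

View pics/z.png

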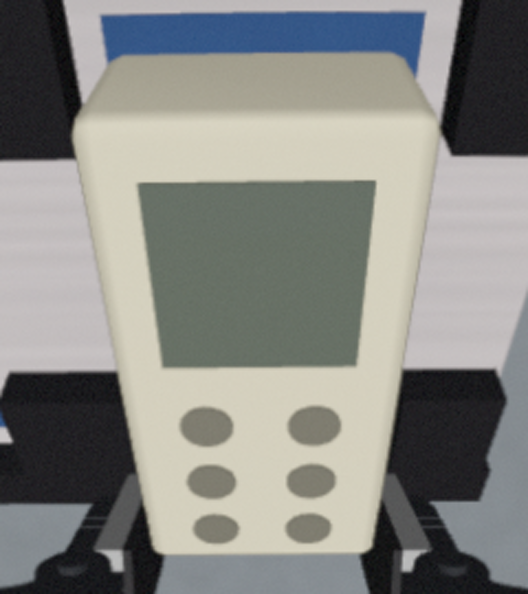

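>>> drive_tool:
  moves:
    - [1, [0.1, 0, -0.3], 0]
    - [1, [0.25, 0, -0.2], 0]
    - [1, [0.25, 0, 0.2], 0]
    - [1, [0.25, 0, 0.2], 0]
    - [0, [0.25, 0, 0.2], 0]
    - [0, [0.25, 0, 0.2], 0]
    - [0, [0.25, 0, 0.1], 0]
    - [0, [-0.4, 0, -1], 0]
    - [0, [-2, 0, -3], 0]
    - [0, [-4, 0, -5], 0]

```text
clock: 16.38
eef_pos: [516.0, -49.2, 112.7]
tcp_rot: [-3.139, -0.015, -0.154]
contact_force: [0.5, -0.6, 0.0]
opening: 1.0
```

```bash
python3 - <<'E'
from goto import *
from rig import r
s=r.sense();f=r.grab_frame("wrist");T=campose(f,s)
print(where(s),s["tcp_rot"],s["contact_force"])
cv2.imwrite("pics/w12.png",f["color"][:,:,::-1])
E
```

```text
[ -96.4 -128.5  112.7] [-3.13864714 -0.01542112 -0.15389935] [ 0.51750953 -0.60720601  0.00230677]
```

View pics/w12.png

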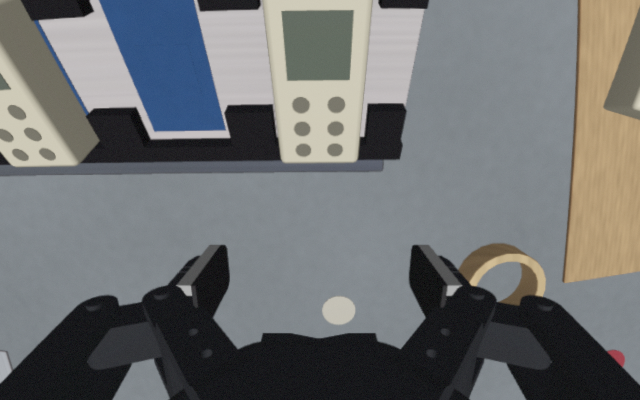

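>>> drive_tool:
  moves:
    - [0, [-1, 0, -5], 0]
    - [0, [-2, -1, -10], 0]
    - [0, [-2, -2, -13], 0]
    - [0, [-2, -2, -13], 0]

```text
clock: 16.92
eef_pos: [496.8, -25.8, 247.2]
tcp_rot: [-3.138, -0.021, -0.153]
contact_force: [-0.1, -0.1, 0.2]
opening: 0.998
```

```bash
python3 - <<'E'
from goto import *
from rig import r
s=r.sense();f=r.grab_frame("wrist");T=campose(f,s)
print(where(s),s["tcp_rot"],s["contact_force"])
cv2.imwrite("pics/w13.png",cv2.resize(f["color"][0:200,120:440,::-1],None,fx=2.5,fy=2.5,interpolation=2))
# predicted outlines for flat shells at slope x=-6 in wells 0, 2 and on-block alternative
p=[632.8,63.2,-.15]
for i in(0,2):
  for xs in(-6,0):
    print(i,xs,((proj(f,T,jig(p,[[xs+sx*45,-129+86*i+sy*23,30] for sx,sy in((1,1),(1,-1),(-1,1),(-1,-1))]))-[120,0])*2.5).round().tolist())
E
```

```text
[-118.8 -108.2  247.2] [-3.1379642  -0.02077125 -0.15318576] [-0.12881008 -0.09890091  0.18138769]
0 -6 [[493.0, 57.0], [635.0, 57.0], [495.0, 302.0], [609.0, 302.0]]
0 0 [[493.0, 37.0], [637.0, 37.0], [495.0, 289.0], [611.0, 289.0]]
2 -6 [[-24.0, 70.0], [110.0, 65.0], [75.0, 306.0], [185.0, 305.0]]
2 0 [[-32.0, 51.0], [104.0, 45.0], [69.0, 293.0], [181.0, 291.0]]
```

View pics/w13.png

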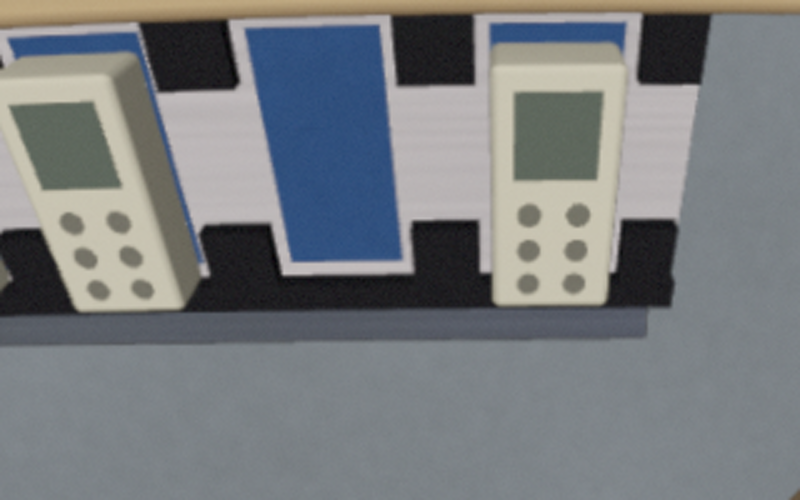

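```bash
python3 - <<'E'
from goto import *
from rig import r
s=r.sense()
c=np.array([586,-327.5]);yw=-.371
print(rel(s,[*(c-48*np.array([np.cos(yw),np.sin(yw)])),35],yw), c-48*np.array([np.cos(yw),np.sin(yw)]))
f=r.grab_frame("scene");T=f["pose"]
d=np.array([.69,-.72,0])
for k in(170,185,200,240):
    P=np.array([557+.015*k*-1,-55.3,62.1+k])
    print(k,((proj(f,T,[P-40*d,P+40*d])-[240,110])*4).round().tolist())
E
```

```text
(array([ 8.45, 27.45, 21.11]), np.float64(12.5)) [ 541.26566732 -310.09771624]
170 [[342.0, 218.0], [250.0, 217.0]]
185 [[342.0, 203.0], [250.0, 202.0]]
200 [[343.0, 188.0], [250.0, 187.0]]
240 [[344.0, 148.0], [250.0, 147.0]]
```

>>> drive_tool:
  moves:
    - [0, [1, 5.5, 0], 4]
    - [0, [2.5, 11.5, 0], 8]
    - [0, [4.5, 17, 0], 12.5]
    - [0, [6.5, 22.5, 2], 12.5]
    - [0, [8.4, 27, 6], 12.5]
    - [0, [8.4, 27.4, 11], 12.5]
    - [0, [8.4, 27.4, 16], 12.5]
    - [0, [8.4, 27.4, 20], 12.5]
    - [0, [8.4, 27.4, 21], 12.5]
    - [0, [8.4, 27.4, 21], 12.5]

```text
clock: 18.27
eef_pos: [539.0, -309.5, 34.2]
tcp_rot: [-3.135, -0.013, -0.372]
contact_force: [0.6, 0.5, 0.9]
opening: 1.003
```

```bash
python3 - <<'E'
from goto import *
from rig import r
s=r.sense();f=r.grab_frame("wrist");T=campose(f,s)
print(s["eef_pos"],s["tcp_rot"],s["contact_force"])
cv2.imwrite("pics/w14.png",f["color"][:,:,::-1])
E
```

```text
[ 539.01199252 -309.49435041   34.15284072] [-3.13512003 -0.01275907 -0.37182128] [0.55139628 0.51816389 0.94381517]
```

View pics/w14.png

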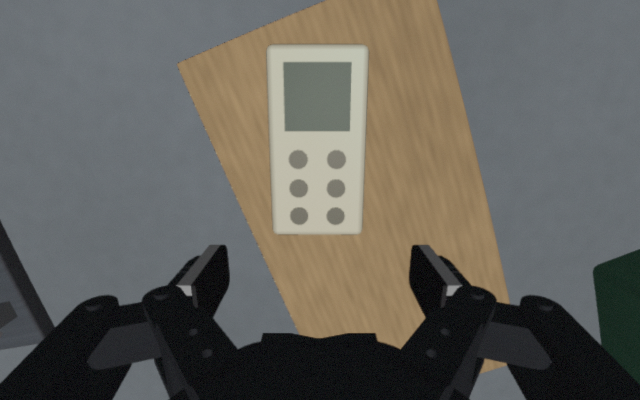

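```bash
python3 - <<'E'
from goto import *
from rig import r
s=r.sense();f=r.grab_frame("wrist");T=campose(f,s);R=Ro.from_euler("xyz",s["tcp_rot"]).as_matrix()
b=back(f,T,[(273,234),(362,234),(267,45),(368,45)],34)
print(((b-s["eef_pos"])@R).round(1))
E
```

```text
[[  7.1 -24.    1.6]
 [  7.3  21.2   1.4]
 [ 95.8 -23.5   3. ]
 [ 95.7  20.9   2.7]]
```

>>> drive_tool:
  moves:
    - [0, [0.37, -0.13, 1.5], 0]
    - [0, [0.37, -0.13, 2.4], 0]
    - [0, [0.37, -0.13, 2.4], 0]
    - [1, [0.37, -0.13, 2.4], 0]
    - [1, [0.37, -0.13, 2.4], 0]
    - [1, [0.37, -0.13, 2.4], 0]
    - [1, [0.37, -0.13, 2.4], 0]
  grip_force: 45

```text
clock: 19.25
eef_pos: [545.0, -310.5, 12.8]
tcp_rot: [-3.136, -0.017, -0.372]
contact_force: [-1.9, 1.8, 5.3]
opening: 0.524
```

>>> drive_tool:
  moves:
    - [1, [0, 0, -1], 0]
    - [1, [0, 0, -3], 0]
    - [1, [0, 0, -6], 0]
    - [1, [0, 0, -10], 0]

```text
clock: 19.75
eef_pos: [542.7, -310.2, 114.2]
tcp_rot: [-3.136, -0.016, -0.372]
contact_force: [0.6, 0.0, -0.2]
opening: 0.531
```

```bash
python3 - <<'E'
from goto import *
from rig import r
s=r.sense();f=r.grab_frame("wrist");T=campose(f,s)
print(s["eef_pos"],s["tcp_rot"],s["contact_force"],where(s))
cv2.imwrite("pics/w15.png",f["color"][:,:,::-1])
print(rel(s,J(-155,-47,112),PS),rel(s,J(-155,-130,150),PS))
E
```

```text
[ 542.73518222 -310.1569271   114.23139974] [-3.13568549 -0.01630409 -0.37169519] [ 0.55945545  0.01634784 -0.24043516] [ -30.9 -382.6  114.2]
(array([-19.48, -30.01,   0.08]), np.float64(-12.7)) (array([-17.6 , -21.93,  -3.73]), np.float64(-12.7))
```

View pics/w15.png

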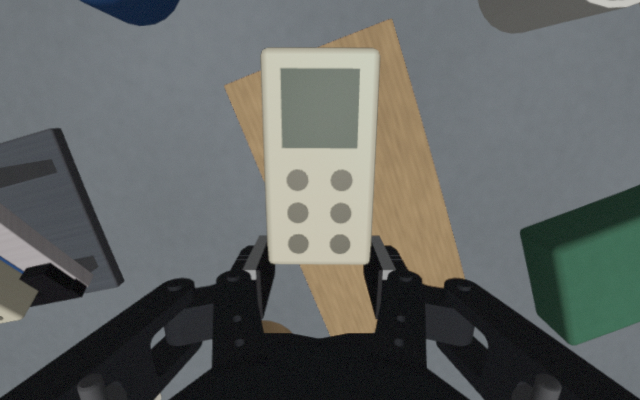

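>>> drive_tool:
  moves:
    - [1, [-5.5, 0, -2], -4]
    - [1, [-11, -1, -4], -8]
    - [1, [-16, -4, -5], -12.7]
    - [1, [-18.5, -9, -5], -12.7]
    - [1, [-19.5, -14.5, -5], -12.7]
    - [1, [-19.5, -20, -4], -12.7]
    - [1, [-19.5, -25.5, -2], -12.7]
    - [1, [-19.5, -30, 0], -12.7]
    - [1, [-19.5, -30, 0], -12.7]

```text
clock: 20.92
eef_pos: [473.3, 40.9, 116.8]
tcp_rot: [3.141, -0.024, -0.146]
contact_force: [0.6, 0.1, -1.1]
opening: 0.527
```

```bash
python3 - <<'E'
from goto import *
from rig import r
s=r.sense();f=r.grab_frame("wrist");T=campose(f,s)
print(s["eef_pos"],s["tcp_rot"],s["contact_force"],where(s))
cv2.imwrite("pics/w16.png",f["color"][:,:,::-1])
E
```

```text
[473.34315823  40.94036131 116.80208606] [ 3.14124175 -0.02434774 -0.14636709] [ 0.63374352  0.10468963 -1.12446095] [-152.   -45.8  116.8]
```

View pics/w16.png

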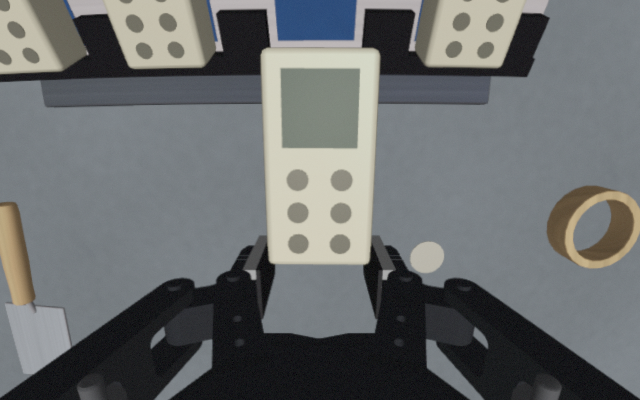

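```bash
python3 - <<'E'
from goto import *
from rig import r
s=r.sense();f=r.grab_frame("wrist");T=campose(f,s);R=Ro.from_euler("xyz",s["tcp_rot"]).as_matrix()
cv2.imwrite("pics/z2.png",cv2.resize(f["color"][0:130,180:440,::-1],None,fx=3,fy=3,interpolation=2))
def tool(px,z): return ((back(f,T,px,z)-s["eef_pos"])@R).round(1)
print(tool([(269,42),(364,42)],49.5),(back(f,T,[(320,42)],49.5)-O)@u)
print("shell",tool([(263,50),(378,50),(271,262),(370,262)],s["eef_pos"][2]+21))
print(rel(s,J(-62,-48,115),PS))
E
```

```text
[[110.9 -32.9  70.4]
 [110.9  28.1  70.4]] [-39.83653348]
shell [[ 89.9 -21.9 -18.9]
 [ 89.9  21.3 -18.8]
 [  3.4 -22.1 -20.9]
 [  3.4  21.7 -20.9]]
(array([9.02, 0.11, 0.44]), np.float64(0.2))
```

View pics/z2.png

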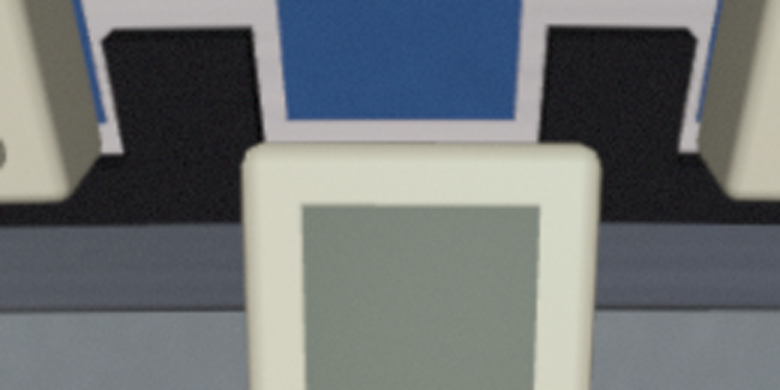

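```bash
python3 - <<'E'
from goto import *
from rig import r
s=r.sense();f=r.grab_frame("wrist");T=campose(f,s);R=Ro.from_euler("xyz",s["tcp_rot"]).as_matrix()
def tool(px,z): return ((back(f,T,px,z)-s["eef_pos"])@R).round(1)
print(tool([(220.7,51),(406.7,50.7)],49.5),(back(f,T,[(320,51)],49.5)-O)@u)
print(tool([(264.3,9.3),(362,9.3)],70.2),(back(f,T,[(320,9.3)],70.2)-O)@u,"exp",-27*.866-5)
E
```

```text
[[105.9 -64.6  70.5]
 [106.   56.   70.6]] [-45.16894185]
[[124.3 -32.   50.3]
 [124.2  23.6  50.4]] [-27.01849661] exp -28.382
```

>>> drive_tool:
  moves:
    - [1, [3, -0.1, 0.1], 0]
    - [1, [6, -0.1, 0.2], 0]
    - [1, [8, -0.1, 0.3], 0]
    - [1, [9, -0.1, 0.35], 0]
    - [1, [9.5, -0.1, 0.35], 0]
    - [1, [9.5, -0.1, 0.35], 0]

```text
clock: 21.82
eef_pos: [566.1, 24.5, 116.5]
tcp_rot: [3.141, -0.024, -0.15]
contact_force: [-2.3, 0.1, -0.7]
opening: 0.529
```

```bash
python3 - <<'E'
from goto import *
from rig import r
s=r.sense();f=r.grab_frame("wrist")
print(where(s),s["tcp_rot"],s["contact_force"],rel(s,J(-57,where(s)[1],62),PS))
cv2.imwrite("pics/w17.png",f["color"][:,:,::-1])
f=r.grab_frame("scene");cv2.imwrite("pics/s17.png",cv2.resize(f["color"][100:250,240:400,::-1],None,fx=4,fy=4,interpolation=2))
E
```

```text
[-57.8 -48.1 116.5] [ 3.14062374 -0.02413568 -0.15023523] [-2.26773349  0.09121218 -0.65148906] (array([-0.05, -0.01,  5.45]), np.float64(-0.0))
```

View pics/w17.png

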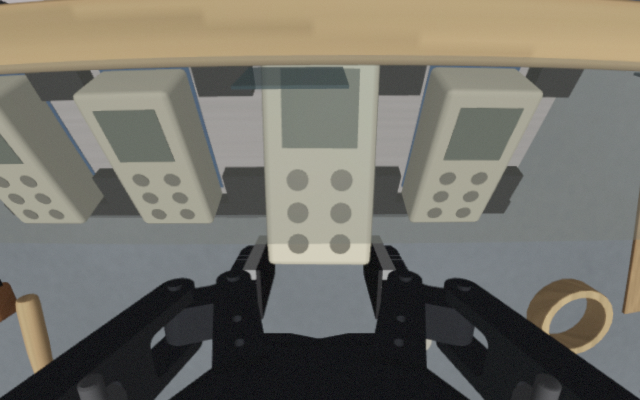

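View pics/s17.png

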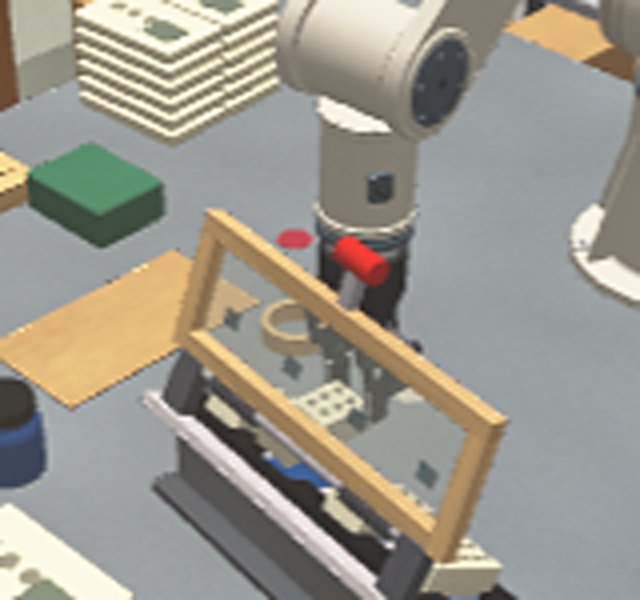

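>>> drive_tool:
  moves:
    - [1, [-0.5, 0, 0.3], 0]
    - [1, [-0.5, 0, 0.9], 0]
    - [1, [-0.5, 0, 1.5], 0]
    - [1, [-0.5, 0, 2.1], 0]
    - [1, [-0.5, 0, 2.7], 0]
    - [1, [-0.5, 0, 3.2], 0]
    - [1, [-0.5, 0, 3.2], 0]

```text
clock: 22.8
eef_pos: [559.6, 25.5, 83.2]
tcp_rot: [3.14, -0.02, -0.15]
contact_force: [-7.8, 1.8, 4.1]
opening: 0.526
```

```bash
python3 - <<'E'
from goto import *
from rig import r
s=r.sense();f=r.grab_frame("wrist")
print(where(s),s["tcp_rot"],s["contact_force"],rel(s,J(-57,where(s)[1],62),PS))
cv2.imwrite("pics/w18.png",f["color"][:,:,::-1])
E
```

```text
[-64.5 -48.2  83.2] [ 3.13994592 -0.01953315 -0.14978321] [-7.82755207  1.78587877  4.10285673] (array([ 0.7 , -0.  ,  2.13]), np.float64(0.0))
```

View pics/w18.png

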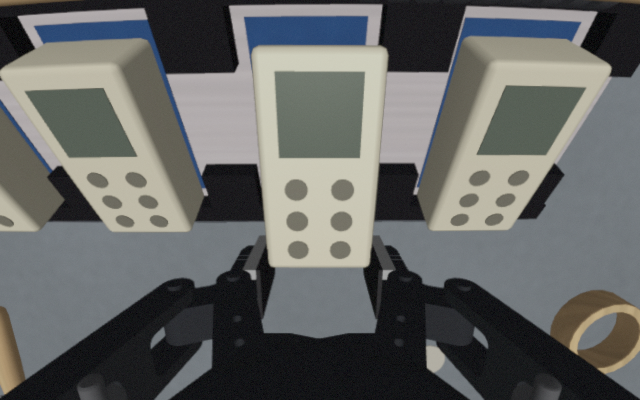

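>>> drive_tool:
  moves:
    - [1, [0.2, 0, 0.5], 0]
    - [1, [0.4, 0, 1], 0]
    - [1, [0.6, 0, 1.5], 0]
    - [1, [0.7, 0, 1.9], 0]
    - [1, [0.7, 0, 1.9], 0]

```text
clock: 23.48
eef_pos: [565.5, 24.5, 63.5]
tcp_rot: [3.139, -0.017, -0.15]
contact_force: [-5.8, 0.6, 2.3]
opening: 0.525
```

```bash
python3 - <<'E'
from goto import *
from rig import r
s=r.sense();f=r.grab_frame("wrist")
print(where(s),s["tcp_rot"],s["contact_force"],s["wrist_torque"])
cv2.imwrite("pics/w19.png",f["color"][:,:,::-1])
f=r.grab_frame("scene");cv2.imwrite("pics/s19.png",cv2.resize(f["color"][100:250,240:400,::-1],None,fx=4,fy=4,interpolation=2))
E
```

```text
[-58.5 -48.3  63.5] [ 3.1394997  -0.01653211 -0.14972089] [-5.80556037  0.62381855  2.27667685] [ 0.08857021  0.44615794 -0.003568  ]
```

View pics/w19.png

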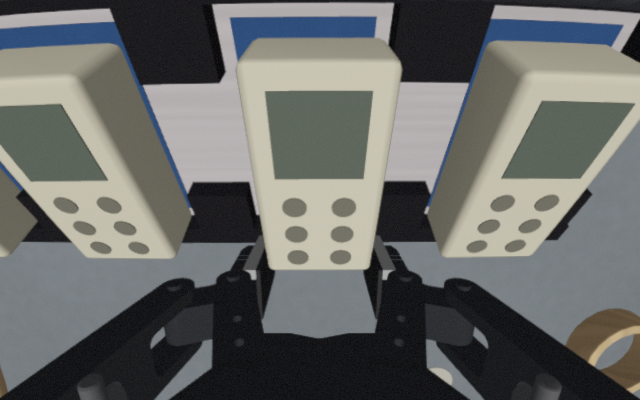

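View pics/s19.png

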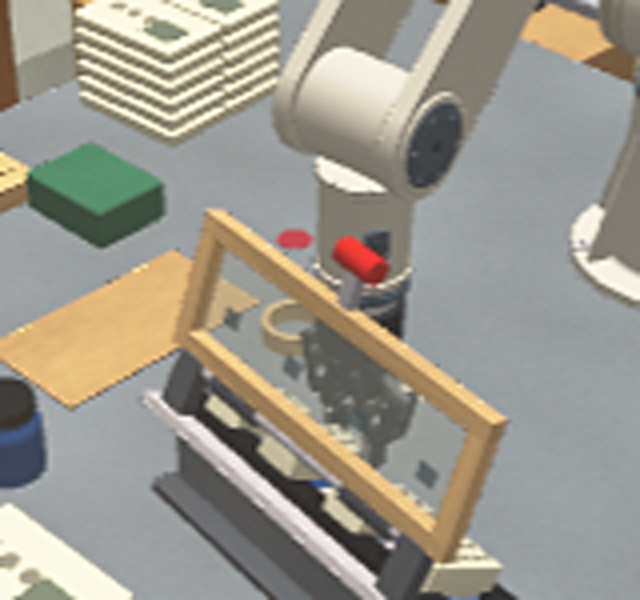

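>>> drive_tool:
  moves:
    - [1, [0.1, 0, -0.3], 0]
    - [1, [0.25, 0, -0.2], 0]
    - [1, [0.28, 0, 0.2], 0]
    - [1, [0.28, 0, 0.2], 0]

```text
clock: 24.08
eef_pos: [568.4, 23.8, 61.4]
tcp_rot: [3.139, -0.017, -0.15]
contact_force: [-0.5, -0.8, 3.5]
opening: 0.526
```

```bash
python3 - <<'E'
from goto import *
from rig import r
s=r.sense();f=r.grab_frame("wrist")
print(where(s),s["tcp_rot"],s["contact_force"],s["wrist_torque"])
cv2.imwrite("pics/w20.png",f["color"][:,:,::-1])
E
```

```text
[-55.4 -48.6  61.4] [ 3.1394081  -0.01713501 -0.14989614] [-0.47590016 -0.80110691  3.48512823] [ 0.026872   -0.28170814  0.02674605]
```

View pics/w20.png

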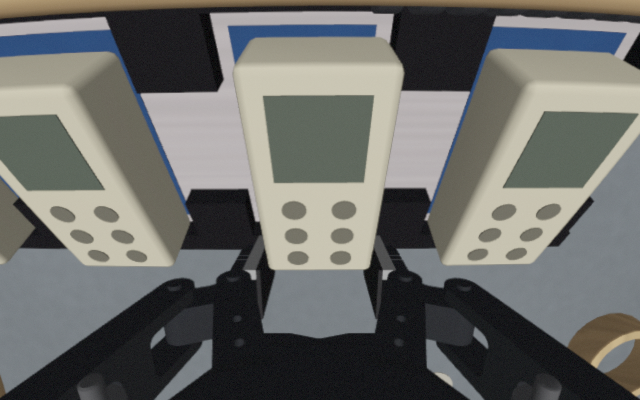

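>>> drive_tool:
  moves:
    - [1, [0, 0, 0.3], 0]
    - [1, [0, 0, 0.4], 0]
    - [0, [0, 0, 0.4], 0]
    - [0, [0, 0, 0.4], 0]
    - [0, [0, 0, 0.2], 0]
    - [0, [-0.6, 0, -0.8], 0]
    - [0, [-2.5, 0, -3], 0]
    - [0, [-5, 0, -7], 0]
    - [0, [-6.5, 0, -12], 0]
    - [0, [-6.5, 0, -17], 0]
    - [0, [-6.5, 0, -18], 0]

```text
clock: 25.5
eef_pos: [503.3, 34.9, 245.1]
tcp_rot: [3.141, -0.025, -0.149]
contact_force: [-0.7, -0.1, 0.1]
opening: 0.997
```

```bash
python3 - <<'E'
from goto import *
from rig import r
s=r.sense();f=r.grab_frame("wrist");T=campose(f,s)
print(where(s),s["tcp_rot"],s["contact_force"])
cv2.imwrite("pics/w21.png",cv2.resize(f["color"][0:200,130:450,::-1],None,fx=2.5,fy=2.5,interpolation=2))
f=r.grab_frame("scene");cv2.imwrite("pics/s21.png",cv2.resize(f["color"][100:250,240:400,::-1],None,fx=4,fy=4,interpolation=2))
E
```

```text
[-121.5  -47.3  245.1] [ 3.14136165 -0.02513948 -0.14946553] [-0.70645055 -0.0535276   0.09022549]
```

View pics/w21.png

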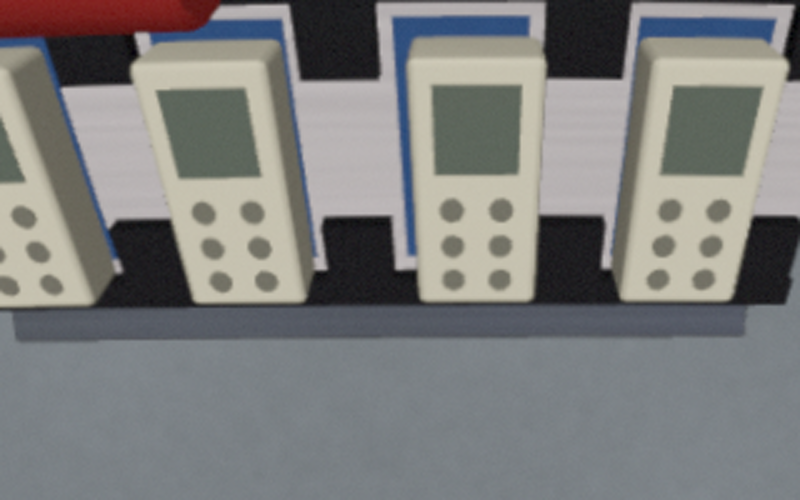

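View pics/s21.png

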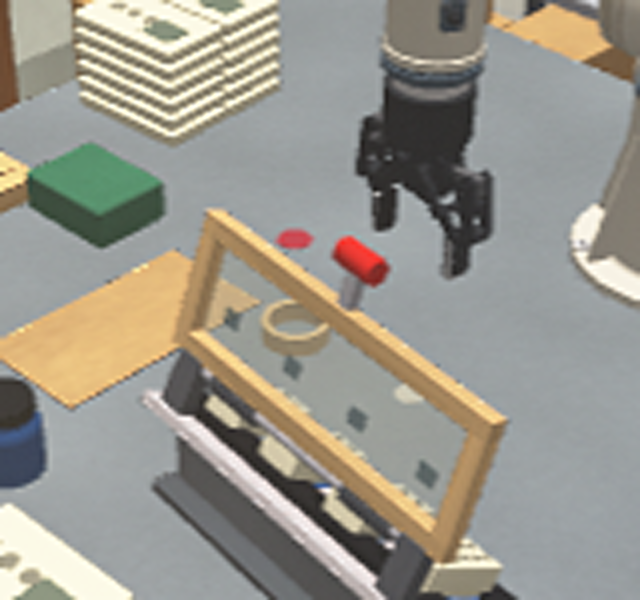

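>>> drive_tool:
  moves:
    - [0, [-4, 0, -3], 0]
    - [0, [-8, 0, -5], 0]
    - [0, [-10, 0, -5], 0]
    - [0, [-10, 0, -5], 0]

```text
clock: 26.1
eef_pos: [401.2, 49.8, 288.9]
tcp_rot: [3.14, -0.02, -0.149]
contact_force: [-0.3, -0.4, -0.0]
opening: 1.002
```

```bash
python3 - <<'E'
from goto import *
from rig import r
f=r.grab_frame("top");cv2.imwrite("pics/t22.png",cv2.resize(f["color"][120:280,160:480,::-1],None,fx=2.5,fy=2.5,interpolation=2))
f=r.grab_frame("wrist");cv2.imwrite("pics/w22.png",cv2.resize(f["color"][0:160,:,::-1],None,fx=1.25,fy=1.25))
E
```

```text
(no output)
```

View pics/t22.png

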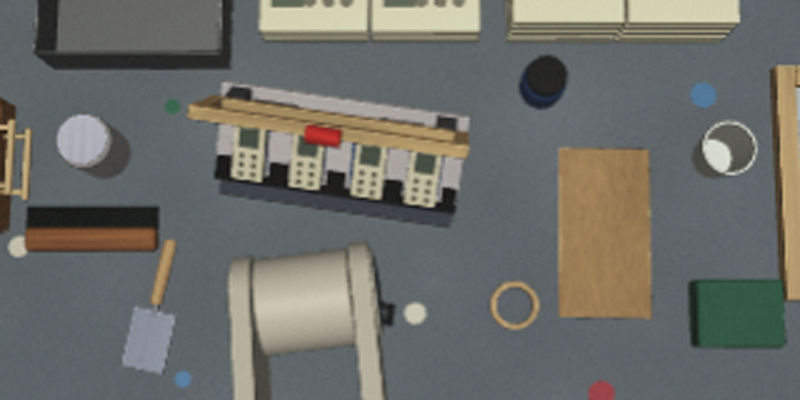

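View pics/w22.png

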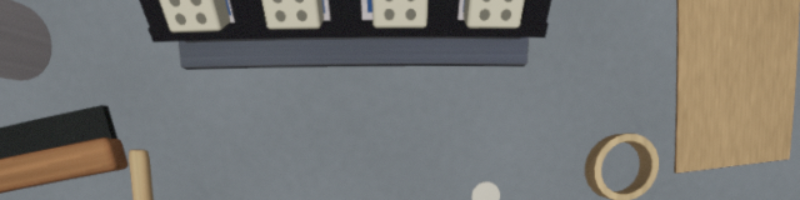

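All four shells lie in line, the screen is up and the bystanders have not moved. I'm handing it in.

```bash
python3 -c "
from rig import r
print(r.sign_off())"
```

```text
the job is handed in; nothing more can be done
None
```

I lifted the screen by its red grip, and its springs took it the rest of the way to the open stop. I then put the two shells from the cardboard sheet into the two right-hand wells. The job was handed in at about 26 s of the 67 s allowed; sign-off gives no verdict.

**How the shells went in:** The tool can only point straight down and the open screen leans over the wells. So I held each shell by its robot-side end and pressed its far end onto the sloped floor. It turned between the pads to nearly the slope's angle, and I let it go. On both shells the low end first rode on the well's front block, so I nudged them 2–3 mm uphill before releasing.

**Last checks:**
- **Shells:** In the final wrist picture the low edges of all four shells line up within about 1 pixel. In the second well from the right, the new shell sits about 3 mm off centre but inside the blocks. Flatness was judged only by matching the two shells already loaded; I did not measure it separately.
- **Screen and bench:** In the final top view the screen is up, the cardboard sheet is empty and the other things are where they were. The gripper was clear of everything.
- **Forces:** No reading after a move exceeded about 21 N, and that was sideways while pinching the grip.
- **Disagreements:** My jig position estimates from the different cameras disagreed by 2–3 mm. While moving into the second well from the right, the force read about 2 N; it may have been the wrist brushing the grip, so I backed off 5 mm.

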